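Put the laser cutter's lens set away after cleaning

TASK

The laser's lenses are clean: move the row of lens tubes from the plywood cleaning stand to the storage rack, each into the holder of its own colour, nose down with its flange resting flat on the holder; lower them in gently, never drop them. Lay the C-spanner into its cutout in the plywood tray, head in the wide pocket, flat on the bottom. Leave the cleaner bottle and the stack of magnets where they stand.

Things in the scene. Friction and masses are not known exactly. Their poses are not given: they have to be found in the camera images.
- tube_red: lens tube, red head, 80 g, nose down in a fixed plywood stand. Origin: centre of its flange's underside (on the deck, 70 mm above the table); z up. Flange 40 mm wide, 5 thick; grip the head (23 mm wide, 5 to 39 mm above origin; TCP at 30); 20 mm barrel below, 8 mm cone tip 36 mm down. Three tubes in a row 68 mm apart, any order; x at first points across the row: close fingers along x.
- tube_yellow: lens tube, yellow head, 80 g, nose down in a fixed plywood stand. Origin: centre of its flange's underside (on the deck, 70 mm above the table); z up. Flange 40 mm wide, 5 thick; grip the head (23 mm wide, 5 to 39 mm above origin; TCP at 30); 20 mm barrel below, 8 mm cone tip 44 mm down. Three tubes in a row 68 mm apart, any order; x at first points across the row: close fingers along x.
- tube_blue: lens tube, blue head, 80 g, nose down in a fixed plywood stand. Origin: centre of its flange's underside (on the deck, 70 mm above the table); z up. Flange 40 mm wide, 5 thick; grip the head (23 mm wide, 5 to 39 mm above origin; TCP at 30); 20 mm barrel below, 8 mm cone tip 52 mm down. Three tubes in a row 68 mm apart, any order; x at first points across the row: close fingers along x.
- holder_red: fixed red plastic block 58 x 58 x 62 mm high on a black board, vertical bore 29 mm wide, deeper than any tube. Origin: centre of its underside, 8 mm above the table; z up. Tube home: nose down in the bore, flange flat on the top face, tube origin 62 mm above this origin. Three holders in a row 68 mm apart, any order; x points across the row (fingers along x clear the neighbours).
- holder_yellow: fixed yellow plastic block 58 x 58 x 62 mm high on a black board, vertical bore 29 mm wide, deeper than any tube. Origin: centre of its underside, 8 mm above the table; z up. Tube home: nose down in the bore, flange flat on the top face, tube origin 62 mm above this origin. Three holders in a row 68 mm apart, any order; x points across the row (fingers along x clear the neighbours).
- holder_blue: fixed blue plastic block 58 x 58 x 62 mm high on a black board, vertical bore 29 mm wide, deeper than any tube. Origin: centre of its underside, 8 mm above the table; z up. Tube home: nose down in the bore, flange flat on the top face, tube origin 62 mm above this origin. Three holders in a row 68 mm apart, any order; x points across the row (fingers along x clear the neighbours).
- spanner: C-spanner lying flat on the table, 145 mm long, 90 g: red handle 100 x 16 mm, 12 high; steel C head 44 mm wide, 8 thick. Origin: on its underside, mid-grip; handle along x from 55 mm behind to 45 ahead of the origin, head centred 68 mm ahead (+x); z up. Grip the handle along y at the origin, TCP 24 mm up.
- spanner_tray: fixed plywood tray 179 x 76 x 14 mm, black floor 4 mm thick, 10 mm deep cutout like the spanner: handle channel 26 mm wide, head pocket 56 mm wide to +x, finger notch 52 mm wide right across at the origin. Origin: on the underside below the seated spanner's origin; x along the cutout, handle to head (tray x -72 to 107 mm); z up. Seated spanner: same axes, origin 4 mm above this one.
- cleaner_bottle: amber lens cleaner bottle, white cap, 36 mm wide, 95 mm high, loose on the table between the two rows; leave alone. Origin: centre of its underside, z up.
- magnet_stack: stack of round souvenir magnets, blue and dark brown, one piece 44 mm wide, 41 mm high, loose on the table between spanner and tray; leave alone. Origin: centre of its underside, z up.

How it is judged (in metres and radians):
At the end, for the whole second after the job is handed in: Each tube upright (7 deg) in the holder of its colour, within 10 mm of centre, flange on the top face (tube origin 58 to 65.5 mm above the holder's). Spanner flat (3 deg) on the cutout's bottom (origin under 7 mm above the tray's), within 10 mm and 0.2 rad of its place. All released, at rest (horizontal distance between tube_red and holder_red below 0.01 m and z of tube_red in the frame of holder_red between 0.058 and 0.0655 m and angle between each of tube_red, tube_yellow, tube_blue's own z axis and vertical below 0.12 rad and linear speed of each of tube_red, tube_yellow, tube_blue, spanner below 0.02 m/s and horizontal distance between tube_yellow and holder_yellow below 0.01 m and z of tube_yellow in the frame of holder_yellow between 0.058 and 0.0655 m and horizontal distance between tube_blue and holder_blue below 0.01 m and z of tube_blue in the frame of holder_blue between 0.058 and 0.0655 m and x of spanner in the frame of spanner_tray between -0.01 and 0.01 m and y of spanner in the frame of spanner_tray between -0.01 and 0.01 m and z of spanner in the frame of spanner_tray below 0.007 m and angle between the x axis of spanner and the x axis of spanner_tray, either way round below 0.2 rad and angle between spanner's own z axis and vertical below 0.06 rad); the robot touches nothing.
It fails at once if the red lens tube is dropped (falls freely from more than about 2 cm) (linear speed of tube_red above 0.6 m/s and contact force between tube_red and the fingers below 0.05 N).
It fails at once if the yellow lens tube is dropped (falls freely from more than about 2 cm) (linear speed of tube_yellow above 0.6 m/s and contact force between tube_yellow and the fingers below 0.05 N).
It fails at once if the blue lens tube is dropped (falls freely from more than about 2 cm) (linear speed of tube_blue above 0.6 m/s and contact force between tube_blue and the fingers below 0.05 N).
It fails at once if the cleaner bottle is pushed more than 3 cm or knocked over (distance of cleaner_bottle from where it was at the start of the episode above 0.03 m or angle between cleaner_bottle's own z axis and vertical above 0.5 rad).
It fails at once if the magnet stack is pushed more than 3 cm or knocked over (distance of magnet_stack from where it was at the start of the episode above 0.03 m or angle between magnet_stack's own z axis and vertical above 0.5 rad).
It also fails if it takes over 112 s, if anything falls off the work surface, if the arm or the gripper's body presses on something with over 40 N, if the wrist force passes 120 N, or if a joint passes its speed limit or range.

ROBOT

A 6-joint arm with a two-finger parallel gripper is mounted at the origin on the work surface. World frame = base frame: x ahead of the robot, y to its left, z up, the work surface at z = 0. Lengths are in mm, angles in rad, forces in N, time in s.
With the tool pointing down it reaches from about 400 to 925 mm from the base axis. Payload 12.5 kg.
Tool frame: the origin (TCP) lies between the finger pads, 19 mm behind the fingertips; this is the grasp point; z points along the fingers, y is the direction in which the jaws open and shut (so a half turn about z gives the same grasp; the last joint's range is limited). The gripper opens to 95 mm and grips with 3 to 60 N. Pads are 20 mm wide; open, the fingers measure 119 mm over their backs; the gripper's body (75 mm by 180 mm) begins 59 mm behind the grasp point.
Start: joints at [-1.414, 0.491, 1.559, -0, 1.092, -0.106], TCP at [162.388, -603.552, 233.461] pointing down, gripper open.
Joint ranges: [-3.1, 3.1], [-0.84, 2.19], [0.05, 2.79], [-1.13, 4.28], [0.06, 2.93], [-2.69, 2.69]. Speed limits (rad/s): [2.22, 2.22, 2.79, 3.14, 3.14, 3.14].

INTERFACE

Orientations are given as [roll, pitch, yaw] about the fixed x, y, z axes, in that order (R = Rz(yaw) Ry(pitch) Rx(roll)).
In Python, from cell import env, eyes, job_done, boxes_of, regions_of gives the robot as it stands.
- The arm moves only by the tool send_rows, never from a script. Its argument "plan" is text: rows parted by semicolons, each of 5 numbers parted by spaces: the shift along the tool's x, y, z in mm, then the turn about the tool's z in rad, then the finger opening in mm, from 0 to 95.1. In form: x y z roll gripper; .... A call has 1 to 8 rows; each row shifts and turns the pose as measured when the row begins, along the tool's axes as they then stand; what a row does not reach is not made up. A row lasts 1/10 s, in which the tool goes at most 50 mm and 8.59 degrees, less where a joint would pass 70% of its speed; a pose out of reach is approached as far as the arm can. A call with a gripper value outside its range is refused whole. The fingers move at their own pace and stop on an object; the grip force is fixed at half the most. Time passes only in rows, so rows that do not move let the fingers close. It gives the time, the measured TCP pose, the force and the opening at its end, in the units of the state.
- env.state(): the state, without advancing time (a new reading comes with each control period).
- eyes.read_camera(name): name is "scene" or "side" or "wrist"; returns a dict with "image" (384x512x3 uint8, red, green, blue), "vertical_fov" (degrees; the focal length in pixels is half the picture's height over the tangent of half this angle, whatever the lens; pixels are square), "cx", "cy" (the principal point, pixels), "k1" (the pictures are not rectified: a ray, as slopes to the right and down, at radius r is drawn at 1 + k1 r^2 times it, then the intrinsics apply), "extrinsics" (4x4, takes a point from camera to world coordinates). Camera axes: x right, y up, looking along -z (the intrinsics and any distortion apply to the point x, -y, -z); pixel columns grow to the right and rows downward; lengths in mm; the calibration is good to about 2 mm. A picture is of the moment at which its call begins. There is no depth.
- job_done(): hands the job in, once; it reports no verdict.
Trained networks look in a picture, given as the dict that the camera call returned (one of the last four; its "shot" number tells which), for a name from the list of things; names that differ only in an ending like _2 or _b are one class to them, and where a whole thing is asked for, a point or a joint stands for the part that bears it (a point fixed in the world has none). Each returns a list of dicts, best first, with "confidence" (0 to 1); they miss things now and then, are a little off and sometimes report something else, mostly with a low value. They report only what shows in the picture. A call takes as long as a camera call.
- boxes_of(target, picture): "bbox" ([left, top, width, height] in pixels, round what is visible of it).
- regions_of(target, picture): "pixels" (384x512 bool, what is visible of it) and "bbox" ([left, top, width, height] in pixels, round what is visible of it).
The state is a dict: "t": time; "joints": joint angles; "qvel": joint speeds; "tau": joint torques, N m; "eef_pos": TCP position; "tcp_rot": TCP orientation; "ft_force": force on the tool from outside, world axes, zero at the start; "moment": the same for the moment, N m; "opening": opening from 0.0 (shut) to 1.0 (fully open).
Only numpy, scipy, OpenCV 4.12 (cv2) and the standard library are available. Lean on these libraries where they do the work, as an engineer would, in place of code of your own. Each camera call takes 0.05 s, during which the arm holds its last target.

## Working session

There is one attempt and no reset: what is moved stays moved. The work goes in short steps, Python scripts to look and compute and a tool call to move; the robot and the scene stay as the last step left them, time stands still between calls to the robot, and variables do not carry over. Pictures are saved under pics/ and viewed, and the job is handed in when it is done.

Besides the shell and the picture viewer there is one more tool, called after "Call:" as name(argument=value, ...) on one line, values as JSON. send_rows: Moves the arm, as the interface text tells. Its arguments: {"type":"object","properties":{"plan":{"type":"string"}},"required":["plan"]}

```bash
mkdir -p pics; ls; cat > h.py <<'E'
import numpy as np, cv2
from cell import env, eyes, job_done, boxes_of, regions_of
def snap(n,f):
    p=eyes.read_camera(n); cv2.imwrite('pics/'+f,p['image'][:,:,::-1]); return p
def K(p):
    f=192/np.tan(np.radians(p['vertical_fov'])/2); return f
def ray(p,u,v):
    f=K(p); d=np.array([(u-p['cx'])/f,(v-p['cy'])/f]); s=d.copy()
    for _ in range(30): s=d/(1+p['k1']*(s@s))
    E=np.array(p['extrinsics']); r=E[:3,:3]@np.array([s[0],-s[1],-1]); return E[:3,3],r
def at(p,u,v,z):
    o,r=ray(p,u,v); return o+r*(z-o[2])/r[2]
def proj(p,X):
    E=np.array(p['extrinsics']); c=E[:3,:3].T@(np.array(X,float)-E[:3,3]); s=np.array([c[0],-c[1]])/-c[2]
    s=s*(1+p['k1']*(s@s)); return s*K(p)+[p['cx'],p['cy']]
E
python3 - <<'E'
from h import *
print(env.state())
for n in ['scene','side','wrist']:
    p=snap(n,n+'0.png'); print(n,p['vertical_fov'],p['k1'],np.round(p['extrinsics'],3).tolist())
    for t in ['tube_red','tube_yellow','tube_blue','holder_red','holder_yellow','holder_blue','spanner','spanner_tray','cleaner_bottle','magnet_stack']:
        b=boxes_of(t,p); print(t,[(np.round(x['bbox']).tolist(),round(x['confidence'],2)) for x in b[:2]])
E
```

```text
pics
{'t': 0.0, 'joints': array([-1.41353184e+00,  4.91591202e-01,  1.55941861e+00,  4.45415460e-06,
        1.09169352e+00, -1.05618396e-01]), 'qvel': array([-7.60073543e-04, -8.34378300e-04, -6.24640340e-04, -7.04295536e-04,
        1.08947683e-04, -9.71287066e-05]), 'tau': array([ 1.34032667e-03, -6.12647724e+01, -2.58175063e+01,  6.93055429e-02,
        4.82429273e-02, -1.15897315e-04]), 'eef_pos': array([ 162.3953599 , -603.32069581,  232.85269686]), 'tcp_rot': array([-3.14048858e+00, -1.21018122e-04,  2.62880765e-01]), 'ft_force': array([-0.34794879,  1.00734095,  0.36001588]), 'moment': array([0.00792721, 0.00680865, 0.04406762]), 'opening': 0.9980316551713363}
scene 52.41737926528009 -0.1229214060686524 [[-0.755, -0.499, 0.426, 953.536], [0.656, -0.586, 0.475, 446.818], [0.013, 0.638, 0.77, 839.053], [0.0, 0.0, 0.0, 1.0]]
tube_red [([325.0, 276.0, 20.0, 17.0], 0.74), ([209.0, 216.0, 18.0, 28.0], 0.72)]
tube_yellow [([306.0, 258.0, 16.0, 21.0], 0.54)]
tube_blue [([280.0, 235.0, 17.0, 22.0], 0.82), ([197.0, 172.0, 31.0, 41.0], 0.22)]
holder_red [([180.0, 163.0, 30.0, 38.0], 0.8
[... 637 characters left out ...]
, 0.97)]
holder_red [([245.0, 148.0, 27.0, 30.0], 0.63)]
holder_yellow [([238.0, 160.0, 31.0, 39.0], 0.85)]
holder_blue [([249.0, 136.0, 25.0, 18.0], 0.85)]
spanner [([330.0, 164.0, 31.0, 27.0], 0.62)]
spanner_tray [([246.0, 311.0, 95.0, 73.0], 0.76)]
cleaner_bottle [([201.0, 171.0, 20.0, 44.0], 0.89), ([243.0, 313.0, 97.0, 71.0], 0.19)]
magnet_stack [([289.0, 210.0, 24.0, 30.0], 0.76)]
wrist 67.1625853333444 -0.031020875719991396 [[0.259, 0.939, 0.225, 224.797], [-0.966, 0.252, 0.06, -586.921], [0.0, -0.233, 0.972, 385.669], [0.0, 0.0, 0.0, 1.0]]
tube_red []
tube_yellow []
tube_blue []
holder_red []
holder_yellow []
holder_blue []
spanner []
spanner_tray []
cleaner_bottle []
magnet_stack []
```

```bash
python3 - <<'E'
import cv2
for n in ['scene','side']:
    cv2.imwrite(f'pics/{n}0b.png',cv2.resize(cv2.imread(f'pics/{n}0.png'),(800,600),interpolation=cv2.INTER_CUBIC))
E
```

```text
(no output)
```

View pics/scene0b.png

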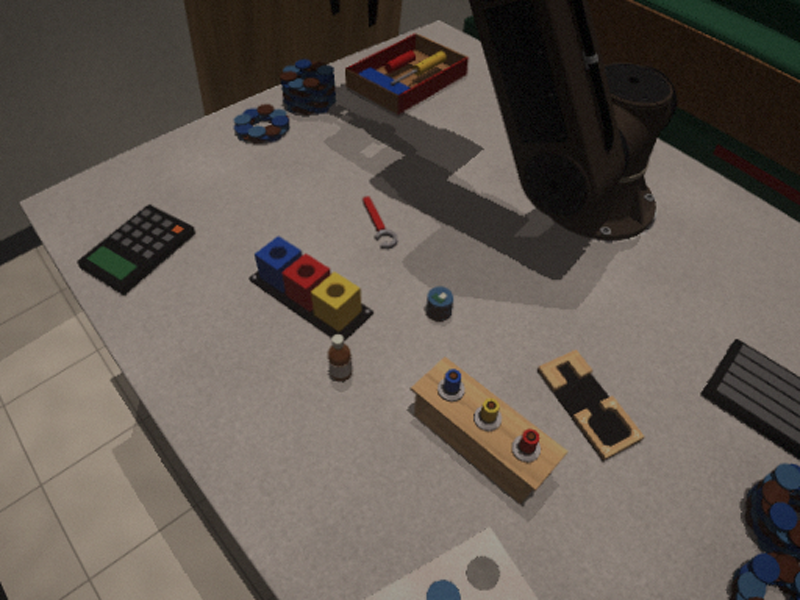

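View pics/side0b.png

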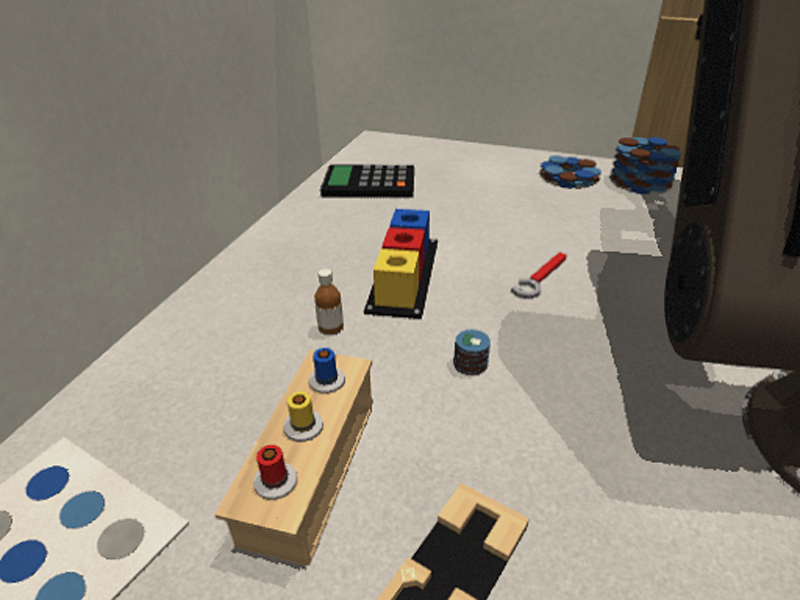

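View pics/wrist0.png

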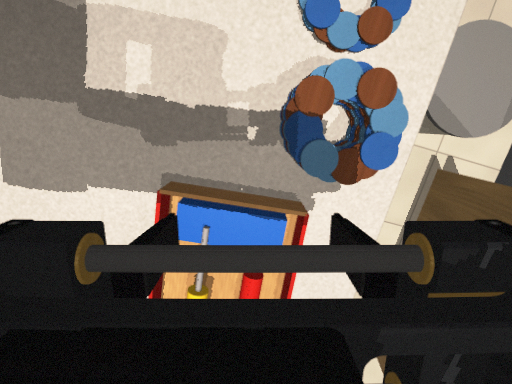

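```bash
python3 - <<'E'
from h import *
a=eyes.read_camera('scene'); b=eyes.read_camera('side')
s=1/1.5625
D={'tb':((453,374),(324,353),109),'ty':((490,403),(300,398),109),'tr':((529,435),(270,452),109),
'hb':((279,252),(410,218),70),'hr':((306,271),(404,238),70),'hy':((336,291),(397,261),70),
'bottlecap':((338,340),(325,275),95),'mag':((440,294),(472,342),41),'sphead':((388,239),(528,289),4),'sptail':((367,198),(562,256),10)}
def tri(P):
    A=np.zeros((3,3));B=np.zeros(3)
    for o,r in P:
        r=r/np.linalg.norm(r);M=np.eye(3)-np.outer(r,r);A+=M;B+=M@o
    return np.linalg.solve(A,B)
for k,(u,v,z) in D.items():
    u=np.array(u)*s;v=np.array(v)*s
    print(k,z,at(a,*u,z).round(1)[:2],at(b,*v,z).round(1)[:2],tri([ray(a,*u),ray(b,*v)]).round(1))
print('tray scene')
for q in [(538,366),(578,351),(641,436),(604,457)]:
    print(at(a,q[0]*s,q[1]*s,14).round(1)[:2])
E
```

```text
tb 109 [587.  157.3] [586.5 159. ] [586.9 157.5 108.2]
ty 109 [581.1 223.9] [579.9 226.1] [580.7 224.  107.4]
tr 109 [576.9 291.8] [574.3 293.2] [575.7 291.4 106.5]
hb 70 [ 624.  -233.4] [ 621.7 -229. ] [ 623.4 -235.    67.3]
hr 70 [ 613.9 -166.4] [ 609.4 -163.5] [ 611.9 -170.    65.8]
hy 70 [601.9 -98.3] [597.  -96.9] [ 599.4 -102.1   65.8]
bottlecap 95 [668.9  -2.8] [661.2   3.5] [666.5  -6.6  88. ]
mag 41 [457.9   1.1] [458.1  11.3] [458.    1.8  36.7]
sphead 4 [ 416.5 -184.3] [ 414.1 -184. ] [ 414.5 -186.5    1.7]
sptail 10 [ 376.8 -297. ] [ 374.9 -290. ] [ 374.6 -300.1    5.2]
tray scene
[424.1 199.2]
[350.7 224. ]
[400.2 388.1]
[470.8 370.5]
```

```bash
cat > plan.py <<'E'
import sys
from h import *
def plan(x,y,z,yaw,op,n=8):
    s=env.state(); p=s['eef_pos']; y0=s['tcp_rot'][2]; d=(np.array([x,y,z])-p)/n
    dy=(yaw-y0+np.pi)%(2*np.pi)-np.pi; dy/=n
    out=[]
    for i in range(n):
        a=y0+i*dy; c,s_=np.cos(a),np.sin(a)
        out.append(f"{d[0]*c+d[1]*s_:.0f} {d[0]*s_-d[1]*c:.0f} {-d[2]:.0f} {-dy:.2f} {op:g}")
    print(p.round(1),s['tcp_rot'].round(3),'step',np.linalg.norm(d).round(1)); print('; '.join(out))
if __name__=='__main__':
    v=list(map(float,sys.argv[1:])); plan(*v[:5],int(v[5]) if len(v)>5 else 8)
E
python3 plan.py 365 -335 233 1.23 95
```

```text
[ 162.4 -603.5  233.4] [3.142 0.    0.263] step 42.1
33 -26 0 -0.12 95; 36 -22 0 -0.12 95; 38 -17 0 -0.12 95; 40 -12 0 -0.12 95; 41 -7 0 -0.12 95; 42 -2 0 -0.12 95; 42 3 0 -0.12 95; 41 8 0 -0.12 95
```

Call:
send_rows(plan="33 -26 0 -0.12 95; 36 -22 0 -0.12 95; 38 -17 0 -0.12 95; 40 -12 0 -0.12 95; 41 -7 0 -0.12 95; 42 -2 0 -0.12 95; 42 3 0 -0.12 95; 41 8 0 -0.12 95")

```text
t: 2.55
eef_pos: [366.3, -329.1, 232.8]
tcp_rot: [3.14, 0.002, 1.251]
ft_force: [0.1, -0.6, -0.3]
opening: 0.995
```

```bash
python3 - <<'E'
from h import *
s=env.state();print(s['eef_pos'],s['tcp_rot'])
snap('wrist','w1.png')
E
```

```text
[ 366.26792714 -329.05468978  232.75125895] [3.13992260e+00 1.95831699e-03 1.25118911e+00]
```

View pics/w1.png

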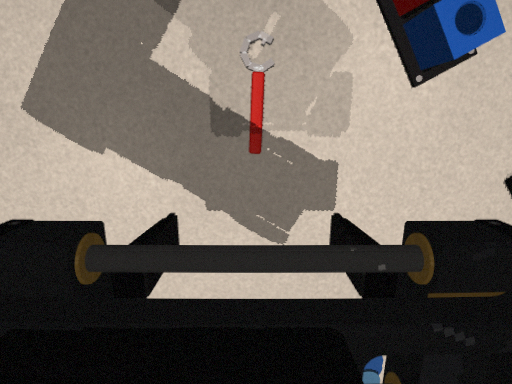

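```bash
python3 - <<'E'
from h import *
p=eyes.read_camera('wrist')
im=p['image'].astype(int); m=(im[...,0]>90)&(im[...,1]<70)&(im[...,2]<70)
m[:, :200]=0;m[:,320:]=0;m[:60]=0;m[200:]=0
v,u=np.nonzero(m); P=np.array([at(p,a,b,10)[:2] for a,b in zip(u,v)])
c=P.mean(0);w,V=np.linalg.eigh(np.cov(P.T));d=V[:,1];d=d*np.sign(d[1])
t=(P-c)@d; q=(P-c)@np.array([-d[1],d[0]])
print(len(u),c,d,np.arctan2(d[1],d[0]),t.min(),t.max(),q.min(),q.max())
mid=c+d*(t.min()+t.max())/2
print('origin',mid+5*d,'headpx',at(p,258,52,6), (at(p,258,52,6)[:2]-mid)@d)
E
```

```text
960 [ 393.70989929 -256.01115298] [0.35373345 0.93534627] 1.2092367017394172 -51.316493807415206 48.14806582940148 -7.946458080381741 7.856294948248842
origin [ 394.91817707 -252.81621028] headpx [ 418.91639778 -184.11350319    6.        ] 77.74979426953945
```

```bash
python3 plan.py 395 -253 24 1.209 60 7
```

```text
[ 367.4 -327.1  232.8] [3.140e+00 1.000e-03 1.254e+00] step 31.9
11 0 30 0.01 60; 11 0 30 0.01 60; 11 0 30 0.01 60; 11 0 30 0.01 60; 11 0 30 0.01 60; 11 0 30 0.01 60; 11 0 30 0.01 60
```

Call:
send_rows(plan="20 0 20 0.02 60; 20 0 30 0.02 60; 20 0 30 0.01 60; 17 0 30 0 60; 0 0 25 0 60; 0 0 20 0 60; 0 0 0 0 60; 0 0 0 0 60")

```text
t: 3.45
eef_pos: [395.6, -256.6, 74.6]
tcp_rot: [3.134, 0.005, 1.196]
ft_force: [-1.0, -0.2, 0.8]
opening: 0.624
```

```bash
python3 plan.py 395 -253 24 1.209 60 4
```

```text
[ 395.6 -256.6   74.6] [3.134 0.005 1.196] step 12.7
1 -0 13 -0.00 60; 1 -0 13 -0.00 60; 1 -0 13 -0.00 60; 1 -0 13 -0.00 60
```

Call:
send_rows(plan="3 0 14 -0.01 60; 1 0 14 0 60; 0 0 13 0 60; 0 0 8 0 60; 0 0 0 0 60; 0 0 0 0 60")

```text
t: 4.05
eef_pos: [399.6, -257.6, 30.3]
tcp_rot: [3.124, 0.009, 1.202]
ft_force: [0.6, -0.4, -0.4]
opening: 0.633
```

Call:
send_rows(plan="3 -6 4 -0.01 60; 0 0 3 0 60; 0 0 0 0 60")

```text
t: 4.35
eef_pos: [395.2, -252.9, 24.2]
tcp_rot: [3.121, 0.01, 1.212]
ft_force: [-0.3, 0.2, 0.3]
opening: 0.632
```

```bash
python3 - <<'E'
from h import *
s=env.state(); print(s['eef_pos'],s['tcp_rot'],s['qvel'],s['joints'])
E
python3 plan.py 395 -253 24 1.209 60 1
```

```text
[ 395.18010594 -252.86803714   24.18688645] [3.12130716 0.01005191 1.21226445] [ 0.00149218 -0.01234124  0.01484023 -0.00076616  0.00160595 -0.00328781] [-0.70880842  0.62213738  2.12810319 -0.00687508  0.36885703 -0.34399372]
[ 395.2 -252.9   24.2] [3.121 0.01  1.212] step 0.3
-0 -0 0 0.00 60
```

Call:
send_rows(plan="0 0 0 0 4; 0 0 0 0 4; 0 0 0 0 4; 0 0 0 0 4; 0 0 0 0 4; 0 0 0 0 4")

```text
t: 4.95
eef_pos: [395.4, -253.0, 24.5]
tcp_rot: [3.121, 0.01, 1.212]
ft_force: [0.2, -0.1, -0.2]
opening: 0.182
```

Call:
send_rows(plan="0 0 -30 0 4; 0 0 -40 0 4; 0 0 -40 0 4; 0 0 -40 0 4; 0 0 -20 0 4; 0 0 0 0 4")

```text
t: 5.55
eef_pos: [392.0, -249.6, 199.5]
tcp_rot: [3.125, 0.009, 1.212]
ft_force: [0.5, -0.7, -1.8]
opening: 0.16
```

```bash
python3 plan.py 480 -50 200 1.3 4 7
```

```text
[ 392.  -249.6  199.5] [3.125 0.009 1.212] step 31.2
31 2 -0 -0.01 4; 31 2 -0 -0.01 4; 31 3 -0 -0.01 4; 31 3 -0 -0.01 4; 31 3 -0 -0.01 4; 31 4 -0 -0.01 4; 31 4 -0 -0.01 4
```

Call:
send_rows(plan="31 3 0 -0.01 4; 31 3 0 -0.01 4; 31 3 0 -0.01 4; 31 3 0 -0.01 4; 31 3 0 -0.01 4; 31 3 0 -0.01 4; 31 3 0 -0.01 4")

```text
t: 6.25
eef_pos: [481.8, -46.1, 189.8]
tcp_rot: [3.134, 0.01, 1.278]
ft_force: [0.5, -0.2, -1.6]
opening: 0.164
```

```bash
python3 plan.py 440 120 230 1.29 4 6; python3 -c "
from h import *
snap('wrist','w2.png')"
```

```text
[481.8 -46.1 189.8] [3.134 0.01  1.278] step 29.3
24 -15 -7 -0.00 4; 25 -15 -7 -0.00 4; 25 -15 -7 -0.00 4; 25 -15 -7 -0.00 4; 25 -14 -7 -0.00 4; 25 -14 -7 -0.00 4
```

View pics/w2.png

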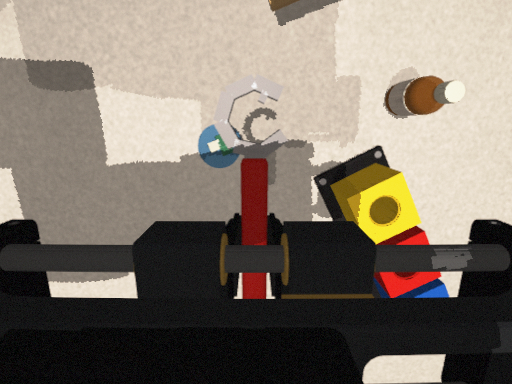

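```bash
python3 -c "
from h import *
p=eyes.read_camera('wrist'); print(at(p,385,210,70), at(p,455,91,95),at(p,219,145,41))"
```

```text
[602.30360681 -99.48157455  70.        ] [668.46460968  -4.05190841  95.        ] [461.28962035   6.91446825  41.        ]
```

Call:
send_rows(plan="24 -15 -7 0 4; 25 -15 -7 0 4; 25 -15 -7 0 4; 25 -15 -7 0 4; 25 -14 -7 0 4; 25 -14 -7 0 4; 0 0 0 0 4")

```text
t: 7.05
eef_pos: [436.1, 126.4, 222.3]
tcp_rot: [-3.137, 0.014, 1.279]
ft_force: [-0.2, 0.7, -1.7]
opening: 0.16
```

```bash
python3 -c "
from h import *
p=snap('wrist','w3.png')"
```

```text
(no output)
```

View pics/w3.png

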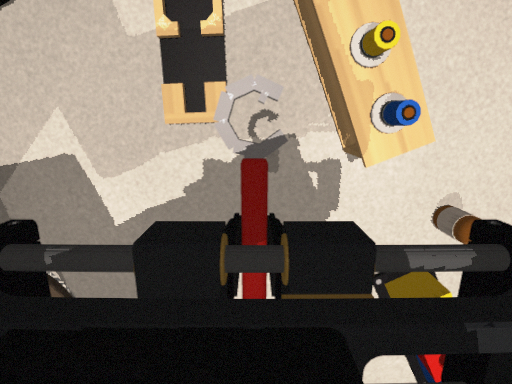

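Call:
send_rows(plan="20 5 -10 0 4; 30 5 -10 0 4; 20 0 -10 0 4; 0 0 0 0 4; 0 0 0 0 4")

```text
t: 7.6
eef_pos: [467.3, 186.3, 246.2]
tcp_rot: [-3.13, 0.02, 1.275]
ft_force: [-0.4, 0.1, -1.0]
opening: 0.162
```

```bash
python3 -c "
from h import *
p=snap('wrist','w4.png'); cv2.imwrite('pics/w4b.png',cv2.resize(p['image'][0:220,120:420,::-1],None,fx=2.66,fy=2.66,interpolation=cv2.INTER_CUBIC))
import pickle; pickle.dump(p,open('w4.pkl','wb'))"
```

```text
(no output)
```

View pics/w4b.png

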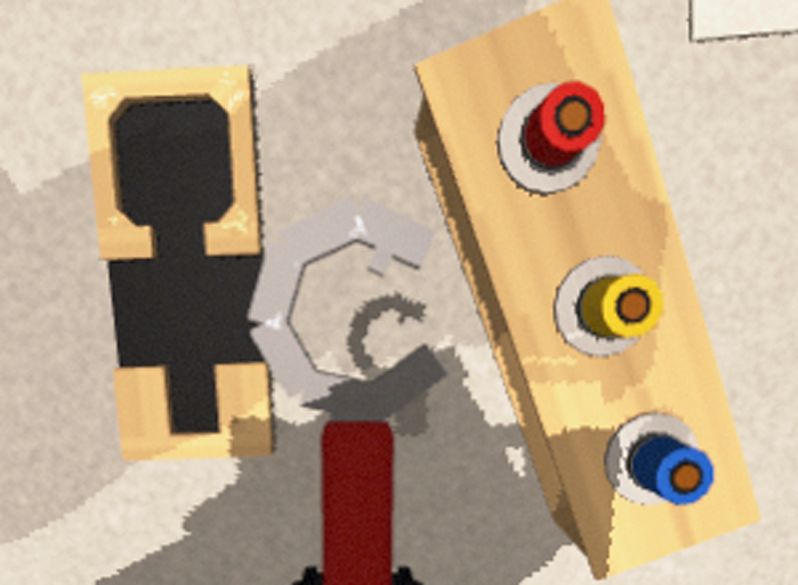

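```bash
python3 -c "
from h import *
import pickle; p=pickle.load(open('w4.pkl','rb'))
q=lambda u,v,z: at(p,120+u/2.66,v/2.66,z)[:2]
C=[q(83,72,14),q(250,65,14),q(272,452,14),q(124,459,14)]
print(np.round(C,1), [np.linalg.norm(C[i]-C[i-1]).round(1) for i in range(4)])
h=(C[0]+C[1])/2;t=(C[2]+C[3])/2;d=(h-t)/np.linalg.norm(h-t);print('yaw',np.arctan2(d[1],d[0]),'org',(h+t)/2-17.5*d)
n=(q(119,366,14)+q(270,362,14)+q(103,260,14)+q(261,254,14))/4;print('notch',n, 'chan end',q(193,433,4),'pocket side',q(111,160,14),q(233,155,14))
for k,a,b in [('red',(573,117),(549,138)),('yel',(632,305),(605,306)),('blu',(686,477),(658,459))]: print(k,q(*a,109),q(*b,75))
print('stand far corners',q(416,64,70),q(600,578,70),q(758,520,70))
"
```

```text
[[396.5 390.5]
 [470.1 370.1]
 [423.5 198.9]
 [350.1 217.5]] [np.float64(179.2), np.float64(76.4), np.float64(177.5), np.float64(75.7)]
yaw 1.3068816352099022 org [405.49530645 277.35284269]
notch [406.42211083 276.32807476] chan end [385.83840112 218.86256409] pocket side [395.30199379 351.51492111] [450.37692694 336.42935637]
red [575.5914463  292.43238127] [575.25079618 292.72654352]
yel [581.59694675 225.07482884] [582.01362737 224.83282849]
blu [588.1577364  156.59458614] [589.9647911  156.67981523]
stand far corners [534.01131892 334.01470341] [555.78312947 109.33722942] [628.69216883 115.471825  ]
```

```bash
python3 plan.py 406 277 110 1.307 4 6
```

```text
[467.2 186.1 246.2] [-3.13   0.02   1.275] step 29.1
12 -14 23 -0.01 4; 12 -14 23 -0.01 4; 12 -14 23 -0.01 4; 12 -14 23 -0.01 4; 12 -14 23 -0.01 4; 12 -14 23 -0.01 4
```

Call:
send_rows(plan="12 -14 10 0 4; 12 -14 20 -0.01 4; 12 -14 26 0 4; 12 -14 26 -0.01 4; 12 -14 26 0 4; 12 -14 26 -0.01 4; 0 0 0 0 4; 0 0 0 0 4")

```text
t: 8.45
eef_pos: [402.3, 269.3, 104.5]
tcp_rot: [-3.127, 0.024, 1.296]
ft_force: [-0.5, -0.2, -1.6]
opening: 0.164
```

```bash
python3 plan.py 406 277 50 1.307 4 3
```

```text
[402.3 269.3 104.5] [-3.127  0.024  1.296] step 18.4
3 0 18 -0.00 4; 3 1 18 -0.00 4; 3 1 18 -0.00 4
```

Call:
send_rows(plan="4 1 15 0 4; 3 1 18 0 4; 2 0 18 0 4; 0 0 0 0 4; 0 0 0 0 4")

```text
t: 8.95
eef_pos: [410.7, 272.8, 57.1]
tcp_rot: [-3.133, 0.019, 1.291]
ft_force: [-0.0, 0.6, -0.7]
opening: 0.164
```

```bash
python3 plan.py 406 277 34 1.307 4 2; python3 -c "
from h import *
snap('wrist','w5.png');snap('side','s5.png')"
```

```text
[410.7 272.8  57.1] [-3.133  0.019  1.291] step 12.0
1 -3 12 -0.01 4; 1 -3 12 -0.01 4
```

View pics/w5.png

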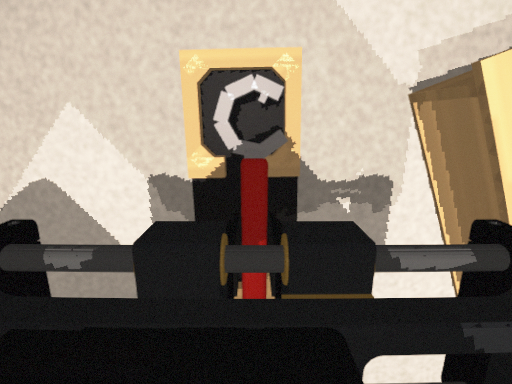

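Call:
send_rows(plan="2 -3 8 -0.02 4; 1 -3 8 0 4; 0 0 0 0 4; 0 0 0 0 4")

```text
t: 9.45
eef_pos: [405.5, 277.7, 41.7]
tcp_rot: [-3.135, 0.016, 1.313]
ft_force: [0.1, -0.9, -1.3]
opening: 0.162
```

```bash
python3 plan.py 406 277 30 1.307 4 1; python3 -c "
from h import *
snap('wrist','w6.png')"
```

```text
[405.5 277.7  41.7] [-3.135  0.016  1.313] step 11.8
-1 1 12 0.01 4
```

View pics/w6.png

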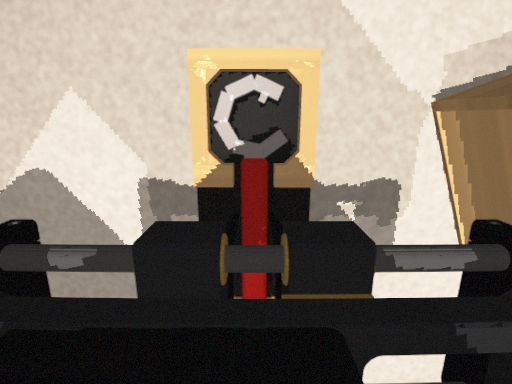

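Call:
send_rows(plan="0 0 5 0 4; 0 0 5 0 4; 0 0 2 0 4; 0 0 0 0 4; 0 0 0 0 4")

```text
t: 10.0
eef_pos: [405.5, 277.8, 30.1]
tcp_rot: [-3.136, 0.015, 1.313]
ft_force: [-0.7, 0.2, -0.4]
opening: 0.159
```

Now 30; one more millimetre or so, then release.

Call:
send_rows(plan="0 0 2 0 4; 0 0 0 0 4; 0 0 0 0 20; 0 0 0 0 30; 0 0 0 0 40; 0 0 0 0 50; 0 0 0 0 60")

```text
t: 10.7
eef_pos: [405.8, 277.9, 29.2]
tcp_rot: [-3.137, 0.014, 1.313]
ft_force: [0.9, 1.0, 1.2]
opening: 0.494
```

Call:
send_rows(plan="0 0 -15 0 60; 0 0 -30 0 60; 0 0 -40 0 60; 0 0 -40 0 60; 0 0 -30 0 60; 0 0 -20 0 60")

```text
t: 11.3
eef_pos: [406.2, 279.5, 207.3]
tcp_rot: [-3.131, 0.02, 1.312]
ft_force: [-0.6, 0.1, -0.8]
opening: 0.635
```

```bash
python3 -c "
from h import *
p=snap('side','s7.png');snap('wrist','w7.png')
p=snap('scene','c7.png')"
```

```text
(no output)
```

View pics/s7.png

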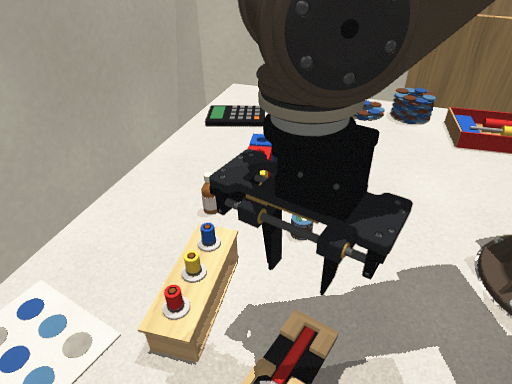

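View pics/w7.png

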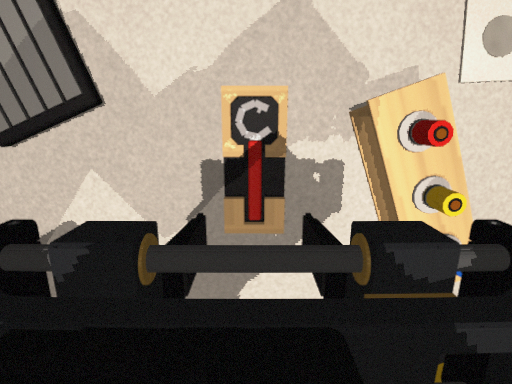

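```bash
python3 plan.py 588.5 157 190 1.666 60 7
```

```text
[406.2 279.5 205.9] [-3.131  0.02   1.312] step 31.5
-10 30 2 -0.05 60; -12 29 2 -0.05 60; -13 28 2 -0.05 60; -15 28 2 -0.05 60; -16 27 2 -0.05 60; -17 26 2 -0.05 60; -19 25 2 -0.05 60
```

Call:
send_rows(plan="-10 30 0 -0.05 60; -12 29 0 -0.05 60; -13 28 0 -0.05 60; -15 28 2 -0.05 60; -16 27 2 -0.05 60; -17 26 2 -0.05 60; -19 25 2 -0.05 60; 0 0 0 0 60")

```text
t: 12.25
eef_pos: [591.0, 151.4, 182.8]
tcp_rot: [-3.108, 0.017, 1.679]
ft_force: [-0.8, 0.0, 0.1]
opening: 0.628
```

```bash
python3 plan.py 588.5 157 130 1.666 60 4;  python3 -c "
from h import *
p=snap('wrist','w8.png')"
```

```text
[591.  151.4 182.8] [-3.108  0.017  1.679] step 13.3
1 -0 13 0.00 60; 1 -0 13 0.00 60; 1 -0 13 0.00 60; 1 -0 13 0.00 60
```

View pics/w8.png

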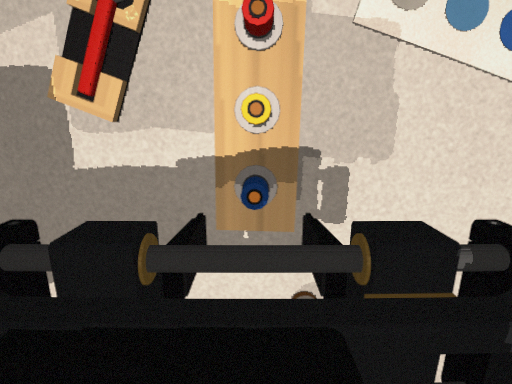

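```bash
python3 -c "
from h import *
p=eyes.read_camera('wrist')
for q in [(254,197),(256,108),(258,9)]: print(at(p,*q,109))
for q in [(255,185),(257,110),(259,23)]: print(at(p,*q,75))
s=env.state();print(s['eef_pos'],s['tcp_rot'])"
```

```text
[585.7738641 157.7978447 109.       ]
[579.93445811 226.61943945 109.        ]
[574.12448199 293.2512016  109.        ]
[585.28263812 159.87938941  75.        ]
[579.89724953 226.08428523  75.        ]
[574.10082508 294.19216531  75.        ]
[588.60958987 153.1553154  183.37901544] [-3.10647662  0.01655062  1.67880482]
```

Call:
send_rows(plan="5 -2 18 0 60; 0 0 18 0 60; 0 0 18 0 60; 0 0 16 0 60; 0 0 0 0 60; 0 0 0 0 60")

```text
t: 12.95
eef_pos: [576.9, 161.1, 109.5]
tcp_rot: [-3.101, 0.016, 1.679]
ft_force: [-0.4, -0.3, -0.1]
opening: 0.628
```

```bash
python3 plan.py 587 158 100 1.666 60 2
```

```text
[576.9 161.1 109.5] [-3.101  0.016  1.679] step 7.1
-2 5 5 0.01 60; -2 5 5 0.01 60
```

Call:
send_rows(plan="-2 6 5 0 60; -1 5 4 0.01 60; 0 0 0 0 60; 0 0 0 0 60")

```text
t: 13.35
eef_pos: [589.2, 159.9, 101.5]
tcp_rot: [-3.105, 0.017, 1.669]
ft_force: [0.3, 0.2, 0.6]
opening: 0.633
```

```bash
python3 plan.py 587 158 100 1.666 60 1
```

```text
[589.2 159.9 101.5] [-3.105  0.017  1.669] step 3.2
-2 -2 2 0.00 60
```

Call:
send_rows(plan="-2 -2 1 0 60; 0 0 0 0 60; 0 0 0 0 50; 0 0 0 0 40; 0 0 0 0 30; 0 0 0 0 15; 0 0 0 0 10; 0 0 0 0 10")

```text
t: 14.15
eef_pos: [587.5, 157.4, 101.4]
tcp_rot: [-3.106, 0.016, 1.668]
ft_force: [1.2, 0.2, 1.4]
opening: 0.229
```

Call:
send_rows(plan="0 0 0 0 10; 0 0 0 0 10; 0 0 0 0 10")

```text
t: 14.45
eef_pos: [587.5, 157.3, 101.4]
tcp_rot: [-3.106, 0.017, 1.668]
ft_force: [0.1, 1.0, 0.3]
opening: 0.237
```

Call:
send_rows(plan="0 -0.5 -10 0 10; 0 -0.5 -15 0 10; 0 -0.5 -15 0 10; 0 0 0 0 10")

```text
t: 14.85
eef_pos: [586.7, 158.0, 143.6]
tcp_rot: [-3.104, 0.017, 1.668]
ft_force: [-0.9, -0.4, -1.1]
opening: 0.237
```

Call:
send_rows(plan="0 -1 -25 0 10; 0 -1 -30 0 10; 0 -1 -30 0 10; -20 0 -10 0 10; -40 0 -5 0 10; -45 0 0 0 10; -45 0 0 -0.01 10; -45 0 0 -0.01 10")

```text
t: 15.65
eef_pos: [605.6, -35.0, 248.9]
tcp_rot: [-3.1, 0.015, 1.697]
ft_force: [1.9, 0.4, -1.0]
opening: 0.238
```

```bash
python3 plan.py 620 -330 250 1.735 10 7
```

```text
[605.6 -35.  248.9] [-3.1    0.015  1.697] step 42.2
-42 -3 -0 -0.01 10; -42 -4 -0 -0.01 10; -42 -4 -0 -0.01 10; -42 -4 -0 -0.01 10; -42 -4 -0 -0.01 10; -42 -4 -0 -0.01 10; -42 -5 -0 -0.01 10
```

Call:
send_rows(plan="-42 -3 0 -0.01 10; -42 -4 0 0 10; -42 -4 0 -0.01 10; -42 -4 0 0 10; -42 -4 0 -0.01 10; -42 -4 0 0 10; -40 -4 0 -0.01 10; 0 0 0 0 10")

```text
t: 16.45
eef_pos: [617.8, -345.1, 249.7]
tcp_rot: [-3.095, 0.011, 1.735]
ft_force: [-0.3, 0.7, -1.9]
opening: 0.236
```

```bash
python3 -c "
from h import *
import pickle
p=snap('wrist','w9.png'); pickle.dump(p,open('w9.pkl','wb'))
cv2.imwrite('pics/w9b.png',cv2.resize(p['image'][0:220,120:420,::-1],None,fx=2.66,fy=2.66,interpolation=cv2.INTER_CUBIC))
s=env.state();print(s['eef_pos'],s['tcp_rot'],s['qvel'])"
```

```text
[ 617.83233624 -342.88482493  249.64047135] [-3.0951098   0.00967189  1.7355105 ] [ 0.05001893 -0.02345011  0.03865467  0.01190245 -0.0025336   0.02367452]
```

View pics/w9b.png

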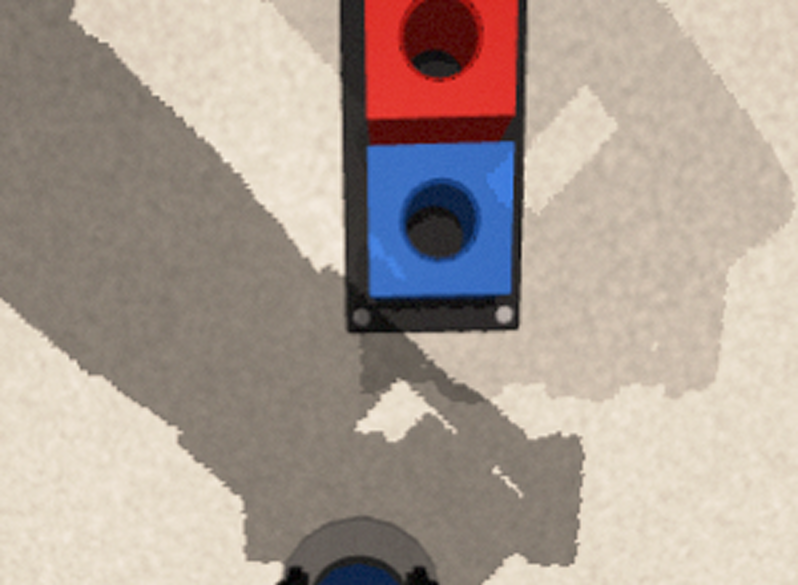

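View pics/w9.png

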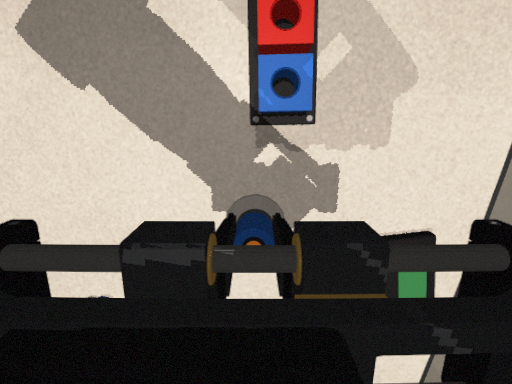

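```bash
python3 -c "
from h import *
import pickle; p=pickle.load(open('w9.pkl','rb'))
def m(p):
  q=lambda u,v,z: at(p,120+u/2.66,v/2.66,z)[:2]
  C=[q(368,147,70),q(514,142,70),q(513,297,70),q(370,298,70)]
  print(np.mean(C,0),[np.linalg.norm(C[i]-C[i-1]).round(1) for i in range(4)],q(441,219,70),q(442,36,70))
m(p)
p=eyes.read_camera('wrist')
cv2.imwrite('pics/w10b.png',cv2.resize(p['image'][0:220,120:420,::-1],None,fx=2.66,fy=2.66,interpolation=cv2.INTER_CUBIC))
pickle.dump(p,open('w10.pkl','wb'))
s=env.state();print(s['eef_pos'],s['tcp_rot'],s['qvel'])"
```

```text
[ 626.05743859 -237.3508117 ] [np.float64(58.5), np.float64(57.8), np.float64(59.5), np.float64(59.0)] [ 625.80249792 -236.06245569] [ 613.71494792 -169.7404355 ]
[ 618.0974362  -341.11700471  249.90566875] [-3.0952265   0.00929699  1.73676446] [ 0.03560733 -0.02072127  0.01912819  0.00380438  0.00143485  0.00714442]
```

View pics/w10b.png

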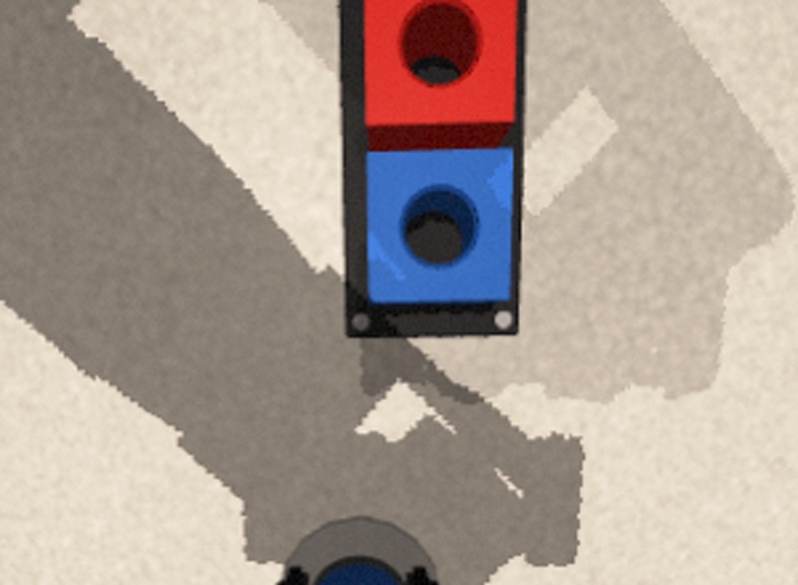

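```bash
python3 -c "
from h import *
import pickle; p=pickle.load(open('w10.pkl','rb'))
q=lambda u,v,z: at(p,120+u/2.66,v/2.66,z)[:2]
print(q(439,225,70),q(440,43,70))
C=[q(367,152,70),q(512,149,70),q(511,300,70),q(370,302,70)];print(np.mean(C,0))
"; python3 plan.py 625 -235.5 215 1.739 10 4
```

```text
[ 625.33094708 -236.09243528] [ 613.27022511 -169.9031595 ]
[ 625.79693457 -236.84258518]
[ 618.1 -341.1  249.9] [-3.095  0.009  1.737] step 27.9
26 6 9 -0.00 10; 26 6 9 -0.00 10; 26 6 9 -0.00 10; 26 6 9 -0.00 10
```

Call:
send_rows(plan="25 6 8 0 10; 26 6 9 0 10; 26 6 9 0 10; 24 6 9 0 10; 0 0 0 0 10; 0 0 0 0 10")

```text
t: 17.15
eef_pos: [622.8, -226.9, 211.5]
tcp_rot: [-3.094, 0.007, 1.742]
ft_force: [-0.2, -1.0, -0.8]
opening: 0.239
```

```bash
python3 plan.py 625.5 -236 170 1.739 10 3
```

```text
[ 622.8 -226.9  211.5] [-3.094  0.007  1.742] step 14.2
-3 0 14 0.00 10; -3 0 14 0.00 10; -3 0 14 0.00 10
```

```bash
cat > plan.py <<'E'
import sys
from h import *
from scipy.spatial.transform import Rotation as Ro
def plan(x,y,z,yaw,op,n=8):
    s=env.state(); p=s['eef_pos']; r=s['tcp_rot']; y0=r[2]; d=(np.array([x,y,z])-p)/n
    dy=(yaw-y0+np.pi)%(2*np.pi)-np.pi; dy/=n
    out=[]
    R=Ro.from_euler('xyz',r)
    for i in range(n):
        l=(R*Ro.from_euler('z',-i*dy)).inv().apply(d)
        out.append(f"{l[0]:.1f} {l[1]:.1f} {l[2]:.1f} {-dy:.2f} {op:g}")
    print(p.round(1),r.round(3),'vmax',abs(s['qvel']).max().round(3),'step',np.linalg.norm(d).round(1)); print('; '.join(out))
if __name__=='__main__':
    v=list(map(float,sys.argv[1:])); plan(*v[:5],int(v[5]) if len(v)>5 else 8)
E
python3 plan.py 625.5 -236 170 1.739 10 3
```

```text
[ 622.8 -226.9  211.5] [-3.094  0.007  1.742] vmax 0.032 step 14.2
-3.0 1.0 13.8 0.00 10; -3.0 1.0 13.8 0.00 10; -3.0 1.0 13.8 0.00 10
```

Call:
send_rows(plan="-3 1 12 0 10; -3 1 13 0 10; -3 1 13 0 10; 0 0 0 0 10; 0 0 0 0 10")

```text
t: 17.65
eef_pos: [625.5, -238.4, 169.7]
tcp_rot: [-3.094, 0.008, 1.741]
ft_force: [-0.5, 0.3, -1.2]
opening: 0.239
```

```bash
python3 plan.py 625.5 -236 161 1.739 10 1
```

```text
[ 625.5 -238.4  169.7] [-3.094  0.008  1.741] vmax 0.021 step 9.1
2.4 0.8 8.7 0.00 10
```

Call:
send_rows(plan="2 0 5 0 10; 0 0 0 0 10; 0 0 0 0 10")

```text
t: 17.95
eef_pos: [624.9, -237.0, 164.6]
tcp_rot: [-3.094, 0.008, 1.74]
ft_force: [-0.4, 0.1, -0.3]
opening: 0.235
```

```bash
python3 plan.py 625.5 -236 101 1.739 10 6; python3 -c "
from h import *
p=snap('side','s11.png'); q=snap('scene','c11.png')
a=cv2.resize(p['image'][100:240,200:360,::-1],None,fx=2.5,fy=2.5,interpolation=2);b=cv2.resize(q['image'][100:240,120:280,::-1],None,fx=2.5,fy=2.5,interpolation=2)
cv2.imwrite('pics/m11.png',np.hstack([a,b]))"
```

```text
[ 624.9 -237.   164.6] [-3.094  0.008  1.74 ] vmax 0.006 step 10.6
0.2 0.6 10.6 0.00 10; 0.2 0.6 10.6 0.00 10; 0.2 0.6 10.6 0.00 10; 0.2 0.6 10.6 0.00 10; 0.2 0.6 10.6 0.00 10; 0.2 0.6 10.6 0.00 10
```

View pics/m11.png

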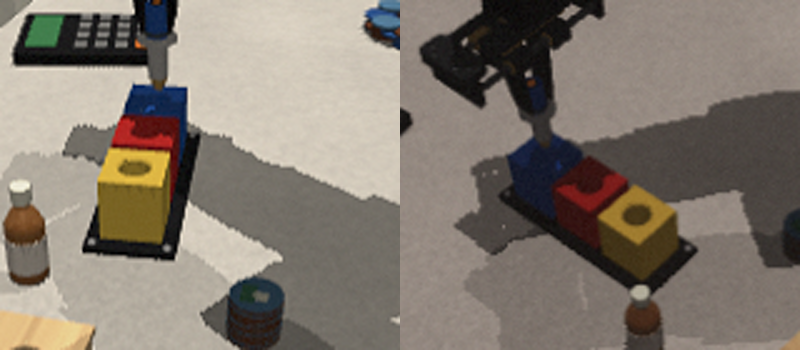

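Call:
send_rows(plan="0.5 0.6 8 0 10; 0 0.6 10 0 10; 0 0.6 10 0 10; 0 0.6 10 0 10; 0 0 0 0 10; 0 0 0 0 10")

```text
t: 18.65
eef_pos: [625.3, -236.3, 122.6]
tcp_rot: [-3.094, 0.007, 1.74]
ft_force: [0.4, 0.2, -0.8]
opening: 0.234
```

```bash
python3 plan.py 625.5 -236 105 1.739 10 3
```

```text
[ 625.3 -236.3  122.6] [-3.094  0.007  1.74 ] vmax 0.015 step 5.9
0.1 0.3 5.8 0.00 10; 0.1 0.3 5.8 0.00 10; 0.1 0.3 5.8 0.00 10
```

Call:
send_rows(plan="0 0.3 6 0 10; 0 0.3 6 0 10; 0 0.2 5 0 10; 0 0 2 0 10; 0 0 0 0 10; 0 0 0 0 10")

```text
t: 19.25
eef_pos: [625.5, -236.6, 102.3]
tcp_rot: [-3.094, 0.008, 1.74]
ft_force: [-0.4, 0.4, -1.2]
opening: 0.231
```

Call:
send_rows(plan="0 0 1 0 10; 0 0 0 0 10; 0 0 0 0 10")

```text
t: 19.55
eef_pos: [625.7, -236.7, 102.0]
tcp_rot: [-3.095, 0.008, 1.74]
ft_force: [-0.2, 0.8, -1.1]
opening: 0.236
```

Call:
send_rows(plan="0 0 2 0 10; 0 0 0 0 10; 0 0 0 0 30; 0 0 0 0 40; 0 0 0 0 50; 0 0 0 0 60; 0 0 0 0 60; 0 0 0 0 60")

```text
t: 20.35
eef_pos: [626.0, -236.9, 101.7]
tcp_rot: [-3.097, 0.01, 1.74]
ft_force: [-0.4, -0.7, -0.3]
opening: 0.621
```

Call:
send_rows(plan="0 -0.7 -15 0 60; 0 -1 -25 0 60; 0 -1 -25 0 60; 0 -1 -30 0 60; 0 0 -10 0 60")

```text
t: 20.85
eef_pos: [626.4, -235.5, 212.6]
tcp_rot: [-3.095, 0.008, 1.74]
ft_force: [-0.5, -0.5, 0.7]
opening: 0.628
```

```bash
python3 plan.py 581 225.5 235 1.666 60 11; python3 -c "
from h import *
p=snap('side','s12.png'); q=snap('scene','c12.png')
a=cv2.resize(p['image'][100:240,200:360,::-1],None,fx=2.5,fy=2.5,interpolation=2);b=cv2.resize(q['image'][100:240,120:280,::-1],None,fx=2.5,fy=2.5,interpolation=2)
cv2.imwrite('pics/m12.png',np.hstack([a,b]))"
```

```text
[ 626.4 -235.5  212.6] [-3.095  0.008  1.74 ] vmax 0.195 step 42.2
42.0 2.9 -2.5 0.01 60; 42.0 2.6 -2.5 0.01 60; 42.0 2.3 -2.5 0.01 60; 42.0 2.0 -2.5 0.01 60; 42.1 1.7 -2.5 0.01 60; 42.1 1.5 -2.5 0.01 60; 42.1 1.2 -2.5 0.01 60; 42.1 0.9 -2.5 0.01 60; 42.1 0.6 -2.5 0.01 60; 42.1 0.3 -2.5 0.01 60; 42.1 0.0 -2.5 0.01 60
```

View pics/m12.png

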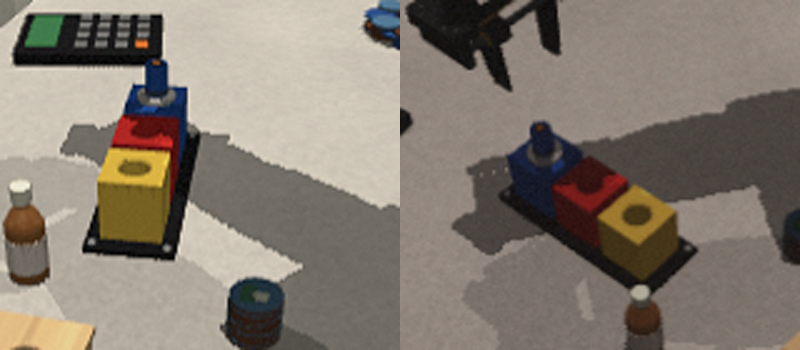

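Call:
send_rows(plan="25 2 -2 0.01 60; 42 2 -2 0.01 60; 42 2 -2 0.01 60; 42 2 -2 0.01 60; 42 2 -2 0.01 60; 42 2 -2 0.01 60; 42 1 0 0.01 60; 42 1 0 0.01 60")

```text
t: 21.75
eef_pos: [594.2, 89.2, 208.2]
tcp_rot: [-3.08, 0.008, 1.649]
ft_force: [0.8, -0.5, -0.2]
opening: 0.631
```

```bash
python3 plan.py 581 225.5 190 1.666 60 4
```

```text
[594.2  89.2 208.2] [-3.08   0.008  1.649] vmax 0.79 step 34.5
34.3 -0.4 4.3 -0.00 60; 34.3 -0.2 4.3 -0.00 60; 34.3 -0.1 4.3 -0.00 60; 34.3 0.1 4.3 -0.00 60
```

Call:
send_rows(plan="25 0 2 0 60; 25 0 3 0 60; 25 0 3 0 60; 25 0 3 0 60; 20 0 4 0 60; 0 0 0 0 60; 0 0 0 0 60; 0 0 0 0 60")

```text
t: 22.55
eef_pos: [577.6, 217.4, 180.8]
tcp_rot: [-3.064, 0.01, 1.655]
ft_force: [0.4, 0.6, 0.6]
opening: 0.631
```

```bash
python3 plan.py 581 225.5 135 1.666 60 5
```

```text
[577.6 217.4 180.8] [-3.064  0.01   1.655] vmax 0.009 step 9.3
1.7 1.5 9.1 -0.00 60; 1.7 1.5 9.1 -0.00 60; 1.7 1.5 9.1 -0.00 60; 1.6 1.5 9.1 -0.00 60; 1.6 1.5 9.1 -0.00 60
```

Call:
send_rows(plan="0 0 0 0.14 60; 0 0 0 0.14 60; 0 0 0 0.14 60; 0 0 0 0.14 60; 0 0 0 0 60; 0 0 0 0 60")

```text
t: 23.15
eef_pos: [578.6, 211.1, 180.5]
tcp_rot: [-3.082, 0.052, 1.073]
ft_force: [-0.4, 0.5, 0.8]
opening: 0.63
```

Call:
send_rows(plan="0 0 0 -0.14 60; 0 0 0 -0.14 60; 0 0 0 -0.14 60; 0 0 0 -0.14 60; 0 0 0 0 60; 0 0 0 0 60")

```text
t: 23.75
eef_pos: [579.1, 208.5, 180.7]
tcp_rot: [-3.063, 0.01, 1.667]
ft_force: [0.4, -0.9, -1.0]
opening: 0.632
```

Call:
send_rows(plan="0 0 -30 0 60; 0 0 -30 0 60; 0 0 -30 0 60; 0 0 0 0 60; 0 0 0 0 60")

```text
t: 24.25
eef_pos: [585.9, 209.3, 272.5]
tcp_rot: [-3.061, 0.011, 1.655]
ft_force: [0.2, 0.3, -0.3]
opening: 0.632
```

Call:
send_rows(plan="0 -40 0 0 60; 0 -40 0 0 60; 0 -40 0 0 60; 0 0 0 0 60; 0 0 0 0 60")

```text
t: 24.75
eef_pos: [461.1, 198.1, 277.2]
tcp_rot: [-3.054, 0.013, 1.648]
ft_force: [0.8, -0.6, 0.5]
opening: 0.628
```

Call:
send_rows(plan="0 40 0 0 60; 0 40 0 0 60; 0 40 0 0 60; 0 0 0 0 60; 0 0 0 0 60")

```text
t: 25.25
eef_pos: [586.5, 207.0, 261.9]
tcp_rot: [-3.05, 0.014, 1.644]
ft_force: [-0.8, -0.4, 0.5]
opening: 0.633
```

```bash
python3 plan.py 430 120 280 1.666 60 5
```

```text
[586.5 207.  261.9] [-3.05   0.014  1.644] vmax 0.051 step 36.0
-15.1 -32.7 -0.4 -0.00 60; -15.0 -32.7 -0.4 -0.00 60; -14.8 -32.8 -0.4 -0.00 60; -14.7 -32.9 -0.4 -0.00 60; -14.5 -32.9 -0.4 -0.00 60
```

Call:
send_rows(plan="-15 -33 0 0 60; -15 -33 0 0 60; -15 -33 0 0 60; -15 -33 0 0 60; -15 -33 0 0 60; 0 0 0 0 60")

```text
t: 25.85
eef_pos: [419.6, 117.5, 274.5]
tcp_rot: [-3.044, 0.015, 1.643]
ft_force: [1.1, 1.5, 0.7]
opening: 0.628
```

Call:
send_rows(plan="0 2 35 0 60; 0 2 35 0 60; 0 2 35 0 60; 0 2 35 0 60; 0 0 0 0 60; 0 0 0 0 60")

```text
t: 26.45
eef_pos: [415.3, 115.7, 132.6]
tcp_rot: [-3.052, 0.014, 1.64]
ft_force: [0.4, -0.6, 0.5]
opening: 0.631
```

Call:
send_rows(plan="0 -2 -20 0 60; 0 -2 -20 0 60; 0 -2 -20 0 60; 0 -2 -20 0 60; 0 -2 -20 0 60; 0 -2 -20 0 60; 0 0 0 0 60; 0 0 0 0 60")

```text
t: 27.25
eef_pos: [415.9, 118.6, 271.5]
tcp_rot: [-3.069, 0.013, 1.64]
ft_force: [0.6, 0.1, 0.4]
opening: 0.628
```

Call:
send_rows(plan="0 1 20 0 60; 0 1 20 0 60; 0 1 20 0 60; 0 1 20 0 60; 0 1 20 0 60; 0 1 20 0 60; 0 1 20 0 60; 0 0 0 0 60")

```text
t: 28.05
eef_pos: [411.9, 116.7, 126.4]
tcp_rot: [-3.07, 0.013, 1.64]
ft_force: [-0.2, -0.0, -0.8]
opening: 0.63
```

Call:
send_rows(plan="0 -1 -20 0 60; 0 -1 -20 0 60; 0 -1 -20 0 60; 0 -1 -20 0 60; 0 -1 -20 0 60; 0 -1 -20 0 60; 0 -1 -20 0 60; 0 0 0 0 60")

```text
t: 28.85
eef_pos: [413.9, 118.9, 277.2]
tcp_rot: [-3.069, 0.013, 1.64]
ft_force: [-0.7, 0.7, 0.5]
opening: 0.629
```

Call:
send_rows(plan="0 1 20 0 60; 0 1 20 0 60; 0 1 20 0 60; 0 1 20 0 60; 0 1 20 0 60; 0 1 20 0 60; 0 1 20 0 60; 0 0 0 0 60")

```text
t: 29.65
eef_pos: [408.5, 116.7, 132.8]
tcp_rot: [-3.07, 0.012, 1.64]
ft_force: [-0.9, -0.9, 0.8]
opening: 0.629
```

Call:
send_rows(plan="0 -1 -20 0 60; 0 -1 -20 0 60; 0 -1 -20 0 60; 0 -1 -20 0 60; 0 -1 -20 0 60; 0 -1 -20 0 60; 0 -1 -20 0 60; 0 0 0 0 60")

```text
t: 30.45
eef_pos: [409.6, 118.7, 283.9]
tcp_rot: [-3.069, 0.012, 1.64]
ft_force: [-0.3, -1.1, -0.5]
opening: 0.632
```

Call:
send_rows(plan="0 2 40 0 60; 0 2 45 0 60; 0 2 45 0 60; 0 2 20 0 60; 0 0 0 0 60; 0 0 0 0 60")

```text
t: 31.05
eef_pos: [406.2, 116.6, 131.4]
tcp_rot: [-3.074, 0.012, 1.64]
ft_force: [-0.0, -0.1, 0.4]
opening: 0.629
```

Call:
send_rows(plan="0 -1 -20 0 60; 0 -1 -20 0 60; 0 -1 -20 0 60; 0 -1 -20 0 60; 0 -1 -20 0 60; 0 -1 -20 0 60; 0 -1 -20 0 60; 0 0 0 0 60")

```text
t: 31.85
eef_pos: [407.9, 118.8, 288.5]
tcp_rot: [-3.088, 0.011, 1.641]
ft_force: [0.5, -0.0, 0.3]
opening: 0.629
```

Call:
send_rows(plan="0 2 40 0 60; 0 2 45 0 60; 0 2 45 0 60; 0 2 20 0 60; 0 0 0 0 60; 0 0 0 0 60")

```text
t: 32.45
eef_pos: [409.0, 117.4, 138.6]
tcp_rot: [-3.1, 0.01, 1.641]
ft_force: [0.0, 0.3, 0.1]
opening: 0.629
```

Call:
send_rows(plan="0 -1 -20 0 60; 0 -1 -20 0 60; 0 -1 -20 0 60; 0 -1 -20 0 60; 0 -1 -20 0 60; 0 -1 -20 0 60; 0 -1 -20 0 60; 0 0 0 0 60")

```text
t: 33.25
eef_pos: [406.9, 119.0, 297.2]
tcp_rot: [-3.117, 0.009, 1.641]
ft_force: [-0.2, -0.1, -0.5]
opening: 0.63
```

Call:
send_rows(plan="0 1 40 0 60; 0 1 45 0 60; 0 1 45 0 60; 0 1 20 0 60; 0 0 0 0 60; 0 0 0 0 60")

```text
t: 33.85
eef_pos: [408.6, 118.0, 148.1]
tcp_rot: [-3.131, 0.008, 1.641]
ft_force: [-0.5, 0.5, 0.3]
opening: 0.631
```

Call:
send_rows(plan="0 0 -20 0 60; 0 0 -20 0 60; 0 0 -20 0 60; 0 0 -20 0 60; 0 0 -20 0 60; 0 0 -20 0 60; 0 0 0 0 60")

```text
t: 34.55
eef_pos: [409.8, 119.3, 284.1]
tcp_rot: [3.137, 0.007, 1.642]
ft_force: [0.8, 0.3, -0.5]
opening: 0.626
```

```bash
python3 plan.py 581 225.5 190 1.666 60 10
```

```text
[409.8 119.3 284.1] [3.137 0.007 1.642] vmax 0.032 step 22.2
9.4 17.8 9.4 -0.00 60; 9.4 17.8 9.4 -0.00 60; 9.4 17.8 9.4 -0.00 60; 9.3 17.9 9.4 -0.00 60; 9.3 17.9 9.4 -0.00 60; 9.2 17.9 9.4 -0.00 60; 9.2 17.9 9.4 -0.00 60; 9.1 17.9 9.4 -0.00 60; 9.1 18.0 9.4 -0.00 60; 9.0 18.0 9.4 -0.00 60
```

Tilt is gone (3.137). I now go on with slow moves, ~20 mm per row.

Call:
send_rows(plan="9 18 5 0 60; 9 18 9 0 60; 9 18 9 -0.01 60; 9 18 9 0 60; 9 18 9 0 60; 9 18 9 -0.01 60; 9 18 9 0 60; 9 18 9 0 60")

```text
t: 35.35
eef_pos: [550.8, 204.6, 221.7]
tcp_rot: [3.124, 0.006, 1.662]
ft_force: [-0.1, -0.3, 0.4]
opening: 0.631
```

Call:
send_rows(plan="9 18 9 0 60; 9 18 9 0 60; 0 0 0 0 60; 0 0 0 0 60")

```text
t: 35.75
eef_pos: [586.5, 227.2, 203.1]
tcp_rot: [3.124, 0.006, 1.663]
ft_force: [-0.1, 1.1, -0.5]
opening: 0.627
```

```bash
python3 plan.py 581 225.5 125 1.666 60 5;python3 -c "
from h import *
p=snap('wrist','w13.png')"
```

```text
[586.5 227.2 203.1] [3.124 0.006 1.663] vmax 0.009 step 15.7
-0.1 -1.4 15.6 -0.00 60; -0.1 -1.4 15.6 -0.00 60; -0.1 -1.4 15.6 -0.00 60; -0.1 -1.4 15.6 -0.00 60; -0.1 -1.4 15.6 -0.00 60
```

View pics/w13.png

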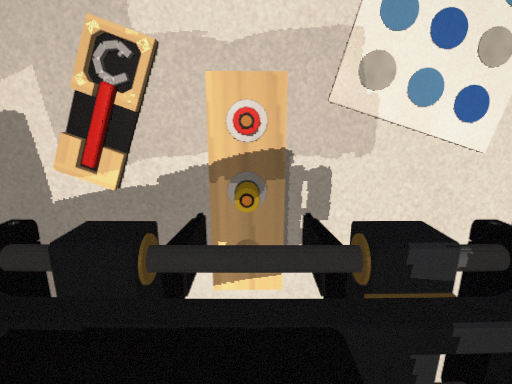

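```bash
python3 -c "
from h import *
p=eyes.read_camera('wrist')
for q in [(247,200),(246,121)]: print(at(p,*q,109))
for q in [(246,190),(246,121)]: print(at(p,*q,75))"
```

```text
[581.65274499 225.22015897 109.        ]
[575.04643412 292.58556734 109.        ]
[580.38067908 226.14084261  75.        ]
[574.73061787 292.63432609  75.        ]
```

Call:
send_rows(plan="0 -1.4 10 0 60; 0 -1.4 15 0 60; 0 -1.4 15 0 60; 0 -1.4 15 0 60; 0 -1 15 0 60; 0 0 0 0 60; 0 0 0 0 60")

```text
t: 36.55
eef_pos: [577.9, 224.0, 132.5]
tcp_rot: [3.121, 0.005, 1.661]
ft_force: [0.3, 1.2, 0.6]
opening: 0.63
```

```bash
python3 plan.py 581 225.5 100 1.666 60 3
```

```text
[577.9 224.  132.5] [3.121 0.005 1.661] vmax 0.019 step 10.9
0.5 0.9 10.9 -0.00 60; 0.5 0.9 10.9 -0.00 60; 0.5 0.9 10.9 -0.00 60
```

Call:
send_rows(plan="0.5 2 10 0 60; 0.5 1 11 0 60; 0.5 1 10 0 60; 0 0 0 0 60; 0 0 0 0 60")

```text
t: 37.05
eef_pos: [583.2, 225.8, 100.4]
tcp_rot: [3.118, 0.005, 1.661]
ft_force: [-0.3, 0.3, 0.7]
opening: 0.627
```

```bash
python3 plan.py 581 225.5 101 1.666 60 1
```

```text
[583.2 225.8 100.4] [3.118 0.005 1.661] vmax 0.012 step 2.3
-0.1 -2.2 -0.6 -0.00 60
```

Call:
send_rows(plan="0 -2 0 0 60; 0 0 0 0 60; 0 0 0 0 50; 0 0 0 0 40; 0 0 0 0 30; 0 0 0 0 15; 0 0 0 0 10; 0 0 0 0 10")

```text
t: 37.85
eef_pos: [581.4, 225.8, 101.7]
tcp_rot: [3.117, 0.004, 1.661]
ft_force: [0.3, 0.2, 1.0]
opening: 0.236
```

Call:
send_rows(plan="0 0 0 0 10; 0 0 0 0 10; 0 0 0 0 10")

```text
t: 38.15
eef_pos: [581.3, 225.8, 101.7]
tcp_rot: [3.117, 0.004, 1.661]
ft_force: [-0.9, 0.3, 1.2]
opening: 0.235
```

Call:
send_rows(plan="0 0.3 -10 0 10; 0 0.3 -15 0 10; 0 0.3 -15 0 10; 0 0 0 0 10")

```text
t: 38.55
eef_pos: [581.2, 226.0, 144.0]
tcp_rot: [3.118, 0.005, 1.661]
ft_force: [-0.4, 0.6, -1.1]
opening: 0.237
```

Call:
send_rows(plan="0 0.5 -20 0 10; 0 0.5 -25 0 10; 0 0.5 -25 0 10; 0 0 -20 0 10; -15 0 -5 0 10; -25 0 0 0 10; -30 0 0 0 10; -30 0 0 -0.01 10")

```text
t: 39.35
eef_pos: [587.9, 123.9, 238.9]
tcp_rot: [3.122, 0.006, 1.676]
ft_force: [0.1, 1.2, -0.7]
opening: 0.236
```

Call:
send_rows(plan="-30 0 0 -0.01 10; -30 0 0 -0.01 10; -30 0 0 -0.01 10; -30 0 0 -0.01 10; -30 0 0 -0.01 10; -30 0 0 -0.01 10; -30 0 0 0 10; -30 0 0 0 10")

```text
t: 40.15
eef_pos: [616.6, -131.5, 230.8]
tcp_rot: [3.133, 0.005, 1.737]
ft_force: [0.7, 0.1, -1.2]
opening: 0.236
```

```bash
python3 plan.py 610 -200 240 1.739 10 4
```

```text
[ 616.6 -131.5  230.8] [3.133 0.005 1.737] vmax 0.47 step 17.4
-16.6 -4.4 -2.2 -0.00 10; -16.6 -4.5 -2.2 -0.00 10; -16.6 -4.5 -2.2 -0.00 10; -16.6 -4.5 -2.2 -0.00 10
```

Call:
send_rows(plan="-17 -4 -2 0 10; -17 -4 -2 0 10; -17 -4 -2 0 10; -15 -4 -2 0 10; 0 0 0 0 10; 0 0 0 0 10; 0 0 0 0 10")

```text
t: 40.85
eef_pos: [607.6, -209.9, 233.1]
tcp_rot: [3.14, 0.002, 1.731]
ft_force: [0.3, 0.0, -2.3]
opening: 0.235
```

```bash
python3 -c "
from h import *
import pickle
p=snap('wrist','w14.png'); pickle.dump(p,open('w14.pkl','wb'))
cv2.imwrite('pics/w14b.png',cv2.resize(p['image'][0:220,120:420,::-1],None,fx=2.66,fy=2.66,interpolation=cv2.INTER_CUBIC))
s=env.state();print(s['eef_pos'],s['tcp_rot'],s['qvel'])"
```

```text
[ 607.70574986 -209.7086768   233.14145663] [3.14001717e+00 1.58847124e-03 1.73151647e+00] [ 0.0060166  -0.00150393 -0.00142825 -0.00090178  0.00209367 -0.00131631]
```

View pics/w14b.png

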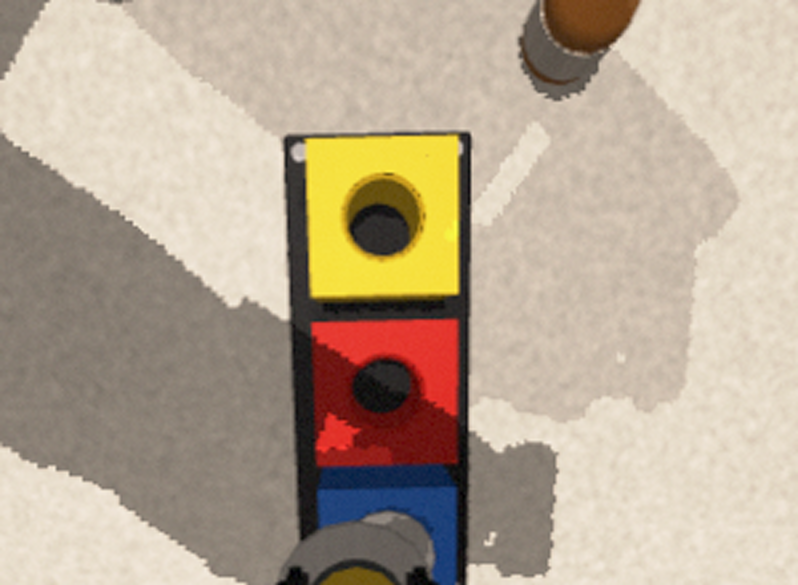

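```bash
python3 -c "
from h import *
import pickle; p=pickle.load(open('w14.pkl','rb'))
q=lambda u,v,z: at(p,120+u/2.66,v/2.66,z)[:2]
C=[q(306,141,70),q(462,137,70),q(460,294,70),q(310,298,70)];print(np.mean(C,0),[np.linalg.norm(C[i]-C[i-1]).round(1) for i in range(4)],q(384,217,70))
C=[q(312,322,70),q(460,319,70),q(458,464,70),q(315,466,70)];print(np.mean(C,0),q(386,388,70))
"; python3 plan.py 602 -101 200 1.739 10 6
```

```text
[ 601.41309381 -103.48540255] [np.float64(57.9), np.float64(59.3), np.float64(57.8), np.float64(59.4)] [ 601.09800643 -102.82452937]
[ 613.39330006 -169.99969748] [ 612.86419042 -167.55089515]
[ 607.7 -209.7  233.1] [3.140e+00 2.000e-03 1.732e+00] vmax 0.006 step 19.0
18.0 2.0 5.5 -0.00 10; 18.0 2.0 5.5 -0.00 10; 18.0 2.0 5.5 -0.00 10; 18.0 2.0 5.5 -0.00 10; 18.0 2.0 5.5 -0.00 10; 18.0 2.1 5.5 -0.00 10
```

Call:
send_rows(plan="18 2 5 0 10; 18 2 5 0 10; 18 2 5 0 10; 18 2 5 0 10; 18 2 5 0 10; 17 2 5 0 10; 0 0 0 0 10; 0 0 0 0 10")

```text
t: 41.7
eef_pos: [600.6, -86.0, 200.1]
tcp_rot: [3.141, 0.0, 1.74]
ft_force: [-0.4, -0.3, -0.9]
opening: 0.234
```

```bash
python3 plan.py 602 -102 160 1.743 10 4
```

```text
[600.6 -86.  200.1] [3.141 0.    1.74 ] vmax 0.028 step 10.8
-4.0 -0.3 10.0 -0.00 10; -4.0 -0.3 10.0 -0.00 10; -4.0 -0.3 10.0 -0.00 10; -4.0 -0.3 10.0 -0.00 10
```

Call:
send_rows(plan="-3.5 0 9 0 10; -3.5 0 9 0 10; -3.5 0 9 0 10; -3.5 0 9 0 10; 0 0 0 0 10; 0 0 0 0 10; 0 0 0 0 10")

```text
t: 42.4
eef_pos: [603.0, -102.9, 160.0]
tcp_rot: [-3.141, 0.0, 1.737]
ft_force: [0.5, 0.1, -0.4]
opening: 0.241
```

```bash
python3 plan.py 602 -102 155 1.743 10 1
```

```text
[ 603.  -102.9  160. ] [-3.141  0.     1.737] vmax 0.003 step 5.2
1.0 -0.8 5.0 -0.01 10
```

Call:
send_rows(plan="1 -1 5 0 10; 0 0 8 0 10; 0 0 10 0 10; 0 0 8 0 10; 0 0 0 0 10; 0 0 0 0 10")

```text
t: 43.0
eef_pos: [601.8, -101.6, 126.5]
tcp_rot: [-3.142, 0.0, 1.738]
ft_force: [-0.1, -0.7, -0.6]
opening: 0.241
```

```bash
python3 plan.py 602 -102 102 1.743 10 4;python3 -c "
from h import *
p=snap('side','s15.png'); q=snap('scene','c15.png')
a=cv2.resize(p['image'][100:240,200:360,::-1],None,fx=2.5,fy=2.5,interpolation=2);b=cv2.resize(q['image'][100:240,120:280,::-1],None,fx=2.5,fy=2.5,interpolation=2)
cv2.imwrite('pics/m15.png',np.hstack([a,b]))"
```

```text
[ 601.8 -101.6  126.5] [-3.142  0.     1.738] vmax 0.01 step 6.1
-0.1 0.0 6.1 -0.00 10; -0.1 0.0 6.1 -0.00 10; -0.1 0.0 6.1 -0.00 10; -0.1 0.0 6.1 -0.00 10
```

View pics/m15.png

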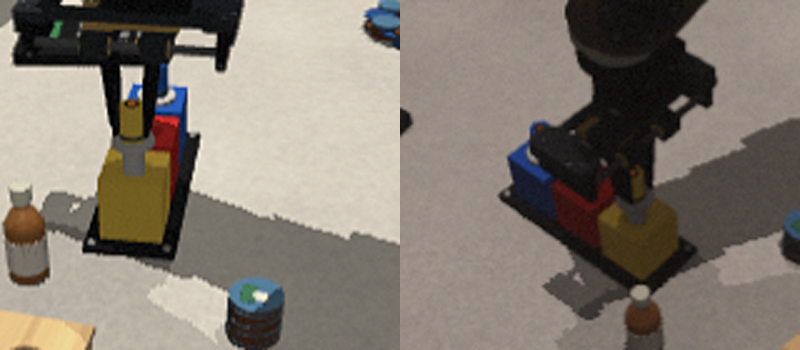

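Nose is in the bore. Lowering the rest.

Call:
send_rows(plan="0 0 6 0 10; 0 0 6 0 10; 0 0 6 0 10; 0 0 4 0 10; 0 0 1 0 10; 0 0 0 0 10; 0 0 0 0 10")

```text
t: 43.8
eef_pos: [602.0, -101.7, 102.0]
tcp_rot: [3.141, 0.001, 1.738]
ft_force: [0.8, -0.1, -0.8]
opening: 0.237
```

Call:
send_rows(plan="0 0 1 0 10; 0 0 0 0 10; 0 0 0 0 30; 0 0 0 0 40; 0 0 0 0 50; 0 0 0 0 60; 0 0 0 0 60; 0 0 0 0 60")

```text
t: 44.6
eef_pos: [602.6, -101.9, 102.4]
tcp_rot: [3.139, 0.002, 1.738]
ft_force: [0.1, 0.3, 0.6]
opening: 0.62
```

Call:
send_rows(plan="0 0 -10 0 60; 0 0 -20 0 60; 0 0 -25 0 60; 0 0 -25 0 60; 0 0 -20 0 60; 0 0 0 0 60")

```text
t: 45.2
eef_pos: [602.1, -101.7, 208.9]
tcp_rot: [3.139, 0.002, 1.738]
ft_force: [0.3, 0.0, 0.2]
opening: 0.633
```

```bash
python3 plan.py 575.5 292.5 205 1.666 60 16;python3 -c "
from h import *
p=snap('side','s16.png'); q=snap('scene','c16.png')
a=cv2.resize(p['image'][100:240,200:360,::-1],None,fx=2.5,fy=2.5,interpolation=2);b=cv2.resize(q['image'][100:240,120:280,::-1],None,fx=2.5,fy=2.5,interpolation=2)
cv2.imwrite('pics/m16.png',np.hstack([a,b]))"
```

```text
[ 602.1 -101.7  208.9] [3.139e+00 2.000e-03 1.738e+00] vmax 0.031 step 24.7
24.6 2.5 0.2 0.00 60; 24.6 2.3 0.2 0.00 60; 24.6 2.2 0.2 0.00 60; 24.6 2.1 0.2 0.00 60; 24.6 2.0 0.2 0.00 60; 24.6 1.9 0.2 0.00 60; 24.6 1.8 0.2 0.00 60; 24.6 1.7 0.2 0.00 60; 24.6 1.6 0.2 0.00 60; 24.7 1.5 0.2 0.00 60; 24.7 1.3 0.2 0.00 60; 24.7 1.2 0.2 0.00 60; 24.7 1.1 0.2 0.00 60; 24.7 1.0 0.2 0.00 60; 24.7 0.9 0.2 0.00 60; 24.7 0.8 0.2 0.00 60
```

View pics/m16.png

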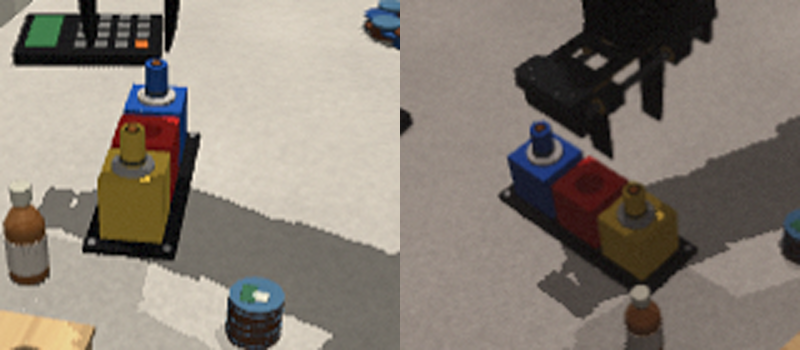

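Yellow is seated as well. Going for red.

Call:
send_rows(plan="15 2 0 0.01 60; 24 2 0 0 60; 24 2 0 0.01 60; 24 2 0 0 60; 24 2 0 0.01 60; 24 2 0 0 60; 24 2 0 0.01 60; 24 2 0 0 60")

```text
t: 46.1
eef_pos: [586.5, 85.8, 195.3]
tcp_rot: [-3.125, -0.003, 1.691]
ft_force: [0.7, -0.0, -0.4]
opening: 0.631
```

Call:
send_rows(plan="24 1 0 0.01 60; 24 1 0 0 60; 24 1 0 0 60; 24 1 0 0 60; 24 1 0 0 60; 10 0 0 0 60; 0 0 0 0 60; 0 0 0 0 60")

```text
t: 46.9
eef_pos: [572.1, 221.9, 185.0]
tcp_rot: [-3.109, -0.002, 1.683]
ft_force: [-0.4, 0.3, 0.4]
opening: 0.632
```

```bash
python3 plan.py 575.5 292.5 190 1.666 60 3
```

```text
[572.1 221.9 185. ] [-3.109e+00 -2.000e-03  1.683e+00] vmax 0.009 step 23.6
23.3 3.7 -1.8 0.01 60; 23.3 3.6 -1.8 0.01 60; 23.3 3.4 -1.8 0.01 60
```

Call:
send_rows(plan="16 2 -2 0.01 60; 16 2 -2 0 60; 16 2 -1 0.01 60; 14 2 -1 0 60; 0 0 0 0 60; 0 0 0 0 60; 0 0 0 0 60")

```text
t: 47.6
eef_pos: [575.1, 282.5, 190.1]
tcp_rot: [-3.107, 0.0, 1.66]
ft_force: [-0.0, -0.2, -0.3]
opening: 0.627
```

```bash
python3 plan.py 575.5 292.5 130 1.666 60 4; python3 -c "
from h import *
p=snap('wrist','w17.png')"
```

```text
[575.1 282.5 190.1] [-3.107  0.     1.66 ] vmax 0.008 step 15.2
2.5 0.8 15.0 -0.00 60; 2.5 0.9 15.0 -0.00 60; 2.5 0.9 15.0 -0.00 60; 2.5 0.9 15.0 -0.00 60
```

View pics/w17.png

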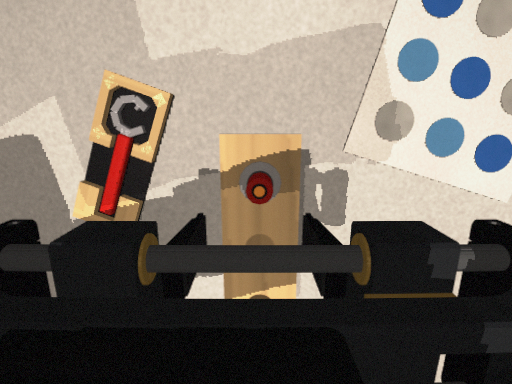

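```bash
python3 -c "
from h import *
p=eyes.read_camera('wrist'); print(at(p,259,191,109),at(p,260,181,75))"
```

```text
[575.0673487  292.70354661 109.        ] [575.2535896  294.43782477  75.        ]
```

Call:
send_rows(plan="2.5 1.5 12 0 60; 2.5 1.5 14 0 60; 2 1 14 0 60; 2 1 14 0 60; 0 0 0 0 60; 0 0 0 0 60")

```text
t: 48.3
eef_pos: [577.1, 291.2, 129.3]
tcp_rot: [-3.104, 0.001, 1.659]
ft_force: [-0.2, 0.3, 0.3]
opening: 0.633
```

```bash
python3 plan.py 575.5 292.5 101 1.666 60 3
```

```text
[577.1 291.2 129.3] [-3.104e+00  1.000e-03  1.659e+00] vmax 0.021 step 9.4
0.5 -0.1 9.4 -0.00 60; 0.5 -0.1 9.4 -0.00 60; 0.5 -0.1 9.4 -0.00 60
```

Call:
send_rows(plan="0.5 0 9 0 60; 0.5 0 9 0 60; 0.5 0 8 0 60; 0 0 0 0 60; 0 0 0 0 60")

```text
t: 48.8
eef_pos: [576.2, 292.7, 101.6]
tcp_rot: [-3.105, 0.001, 1.659]
ft_force: [-0.8, 0.7, 0.1]
opening: 0.632
```

```bash
python3 plan.py 575.5 293 101 1.666 60 1
```

```text
[576.2 292.7 101.6] [-3.105e+00  1.000e-03  1.659e+00] vmax 0.007 step 0.9
0.3 -0.6 0.6 -0.01 60
```

Call:
send_rows(plan="0 -0.5 0.5 0 50; 0 0 0 0 40; 0 0 0 0 30; 0 0 0 0 15; 0 0 0 0 10; 0 0 0 0 10; 0 0 0 0 10; 0 0 0 0 10")

```text
t: 49.6
eef_pos: [576.2, 292.9, 102.4]
tcp_rot: [-3.107, 0.0, 1.659]
ft_force: [0.1, -0.5, -0.3]
opening: 0.236
```

Call:
send_rows(plan="0 0 0 0 10; 0 -0.3 -10 0 10; 0 -0.5 -15 0 10; 0 -0.5 -15 0 10; 0 0 0 0 10")

```text
t: 50.1
eef_pos: [576.3, 292.9, 146.2]
tcp_rot: [-3.107, 0.0, 1.659]
ft_force: [-0.1, -0.4, -0.3]
opening: 0.236
```

Call:
send_rows(plan="0 -0.5 -20 0 10; 0 -0.5 -25 0 10; 0 -0.5 -25 0 10; 0 0 -20 0 10; -15 0 -5 0 10; -25 0 0 0 10; -28 0 0 0 10; -28 0 0 -0.01 10")

```text
t: 50.9
eef_pos: [584.8, 194.5, 244.2]
tcp_rot: [-3.106, 0.0, 1.673]
ft_force: [0.3, -0.5, -1.3]
opening: 0.232
```

Call:
send_rows(plan="-28 0 0 -0.01 10; -28 0 0 0 10; -28 0 0 -0.01 10; -28 0 0 -0.01 10; -28 0 0 -0.01 10; -28 0 0 0 10; -28 0 0 -0.01 10; -28 0 0 0 10")

```text
t: 51.7
eef_pos: [608.6, -44.8, 237.6]
tcp_rot: [-3.097, -0.002, 1.724]
ft_force: [-0.1, 0.8, -0.1]
opening: 0.235
```

```bash
python3 plan.py 613.3 -169 225 1.743 10 8
```

```text
[608.6 -44.8 237.6] [-3.097e+00 -2.000e-03  1.724e+00] vmax 0.468 step 15.6
-15.4 -1.7 1.6 -0.00 10; -15.4 -1.8 1.6 -0.00 10; -15.4 -1.8 1.6 -0.00 10; -15.4 -1.8 1.6 -0.00 10; -15.4 -1.9 1.6 -0.00 10; -15.4 -1.9 1.6 -0.00 10; -15.4 -1.9 1.6 -0.00 10; -15.4 -2.0 1.6 -0.00 10
```

Call:
send_rows(plan="-15 -1.5 1 0 10; -15 -1.5 2 -0.01 10; -15 -1.5 2 0 10; -15 -1.5 2 -0.01 10; -15 -1.5 2 0 10; -14 -1.5 1 0 10; 0 0 0 0 10; 0 0 0 0 10")

```text
t: 52.5
eef_pos: [610.6, -143.8, 223.5]
tcp_rot: [-3.092, -0.005, 1.738]
ft_force: [0.3, 0.9, -0.5]
opening: 0.237
```

```bash
python3 plan.py 613.3 -169 180 1.743 10 4
```

```text
[ 610.6 -143.8  223.5] [-3.092 -0.005  1.738] vmax 0.01 step 12.6
-6.4 0.2 10.8 -0.00 10; -6.4 0.1 10.8 -0.00 10; -6.4 0.1 10.8 -0.00 10; -6.4 0.1 10.8 -0.00 10
```

Call:
send_rows(plan="-6 0 9 0 10; -6 0 10 0 10; -6 0 10 0 10; -4 0 8 0 10; 0 0 0 0 10; 0 0 0 0 10; 0 0 0 0 10")

```text
t: 53.2
eef_pos: [612.5, -165.7, 182.2]
tcp_rot: [-3.091, -0.006, 1.74]
ft_force: [0.5, 0.5, -1.1]
opening: 0.233
```

```bash
python3 plan.py 613.3 -169 155 1.743 10 3
```

```text
[ 612.5 -165.7  182.2] [-3.091 -0.006  1.74 ] vmax 0.003 step 9.1
-1.2 0.5 9.1 -0.00 10; -1.2 0.5 9.1 -0.00 10; -1.2 0.5 9.1 -0.00 10
```

Call:
send_rows(plan="-1.2 0.5 8 0 10; -1.2 0.5 9 0 10; -1 0.5 9 0 10; 0 0 0 0 10; 0 0 0 0 10; 0 0 0 0 10")

```text
t: 53.8
eef_pos: [613.4, -168.8, 154.2]
tcp_rot: [-3.091, -0.006, 1.741]
ft_force: [0.0, 0.3, -0.9]
opening: 0.235
```

```bash
python3 plan.py 613.3 -169 103 1.743 10 6;python3 -c "
from h import *
p=snap('side','s18.png'); q=snap('scene','c18.png')
a=cv2.resize(p['image'][100:240,200:360,::-1],None,fx=2.5,fy=2.5,interpolation=2);b=cv2.resize(q['image'][100:240,120:280,::-1],None,fx=2.5,fy=2.5,interpolation=2)
cv2.imwrite('pics/m18.png',np.hstack([a,b]))"
```

```text
[ 613.4 -168.8  154.2] [-3.091 -0.006  1.741] vmax 0.002 step 8.5
-0.1 0.4 8.5 -0.00 10; -0.1 0.4 8.5 -0.00 10; -0.1 0.4 8.5 -0.00 10; -0.1 0.4 8.5 -0.00 10; -0.1 0.4 8.5 -0.00 10; -0.1 0.4 8.5 -0.00 10
```

View pics/m18.png

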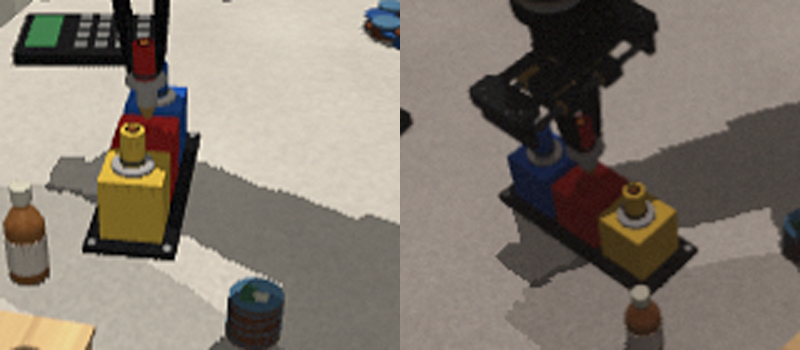

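Call:
send_rows(plan="0 0.4 8 0 10; 0 0.4 8 0 10; 0 0.4 9 0 10; 0 0.4 9 0 10; 0 0.4 7 0 10; 0 0 0 0 10; 0 0 0 0 10")

```text
t: 54.6
eef_pos: [613.2, -168.4, 109.2]
tcp_rot: [-3.091, -0.006, 1.741]
ft_force: [-0.7, 0.8, -1.3]
opening: 0.237
```

```bash
python3 plan.py 613.3 -169 103 1.743 10 2
```

```text
[ 613.2 -168.4  109.2] [-3.091 -0.006  1.741] vmax 0.009 step 3.1
-0.3 0.1 3.1 -0.00 10; -0.3 0.1 3.1 -0.00 10
```

Call:
send_rows(plan="-0.5 0 3 0 10; 0 0 3 0 10; 0 0 1 0 10; 0 0 0 0 10; 0 0 0 0 10")

```text
t: 55.1
eef_pos: [613.4, -169.1, 102.8]
tcp_rot: [-3.093, -0.005, 1.741]
ft_force: [-0.2, 0.6, -0.9]
opening: 0.237
```

Call:
send_rows(plan="0 0 1 0 10; 0 0 0 0 10; 0 0 0 0 30; 0 0 0 0 40; 0 0 0 0 50; 0 0 0 0 60; 0 0 0 0 60; 0 0 0 0 60")

```text
t: 55.9
eef_pos: [613.7, -169.3, 102.6]
tcp_rot: [-3.094, -0.004, 1.741]
ft_force: [0.5, 0.5, -0.5]
opening: 0.619
```

Call:
send_rows(plan="0 -0.5 -10 0 60; 0 -1 -20 0 60; 0 -1 -25 0 60; 0 -1 -25 0 60; 0 0 -20 0 60; -30 0 -20 0 60; -40 0 0 0 60; -40 0 0 0 60")

```text
t: 56.7
eef_pos: [635.3, -276.0, 233.7]
tcp_rot: [-3.096, -0.003, 1.747]
ft_force: [0.9, 0.6, -0.1]
opening: 0.63
```

Call:
send_rows(plan="-40 0 0 0 60; -40 0 0 0 60; 0 0 0 0 60; 0 0 0 0 60; 0 0 0 0 60")

```text
t: 57.2
eef_pos: [648.9, -362.3, 237.2]
tcp_rot: [-3.099, -0.0, 1.743]
ft_force: [-0.0, -0.4, -0.1]
opening: 0.631
```

```bash
python3 -c "
from h import *
import pickle
p=snap('side','s19.png'); q=snap('scene','c19.png'); w=snap('wrist','w19.png')
pickle.dump((p,q,w),open('f.pkl','wb'))
a=cv2.resize(p['image'][100:240,200:360,::-1],None,fx=2.5,fy=2.5,interpolation=2);b=cv2.resize(q['image'][100:240,120:280,::-1],None,fx=2.5,fy=2.5,interpolation=2)
cv2.imwrite('pics/m19.png',np.hstack([a,b]))
cv2.imwrite('pics/c19b.png',cv2.resize(q['image'][:,:,::-1],(800,600),interpolation=2))
cv2.imwrite('pics/w19b.png',cv2.resize(w['image'][0:220,120:420,::-1],None,fx=2.66,fy=2.66,interpolation=2))
print(env.state())"
```

```text
{'t': 57.35, 'joints': array([-0.58695506,  0.67973126,  1.19191541, -0.03063247,  1.3012246 ,
       -0.75170369]), 'qvel': array([ 0.0013916 ,  0.0026374 , -0.00309853, -0.0003155 ,  0.00028551,
       -0.00078615]), 'tau': array([-5.35434410e-01, -7.53064084e+01, -2.83600670e+01, -6.64606900e-02,
        1.79866799e-01,  1.34831030e-04]), 'eef_pos': array([ 649.12329577, -361.5932788 ,  237.28909583]), 'tcp_rot': array([-3.09867042e+00, -6.82948517e-05,  1.74416392e+00]), 'ft_force': array([-0.38511193,  0.64474741, -0.85738543]), 'moment': array([ 0.00514681, -0.07218748,  0.01738062]), 'opening': 0.635714457858041}
```

View pics/m19.png

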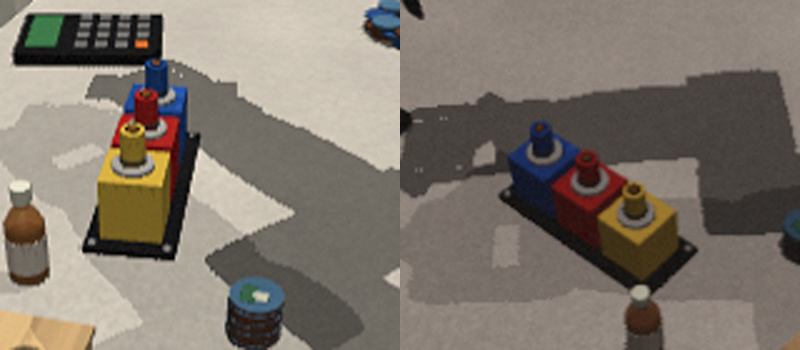

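View pics/c19b.png

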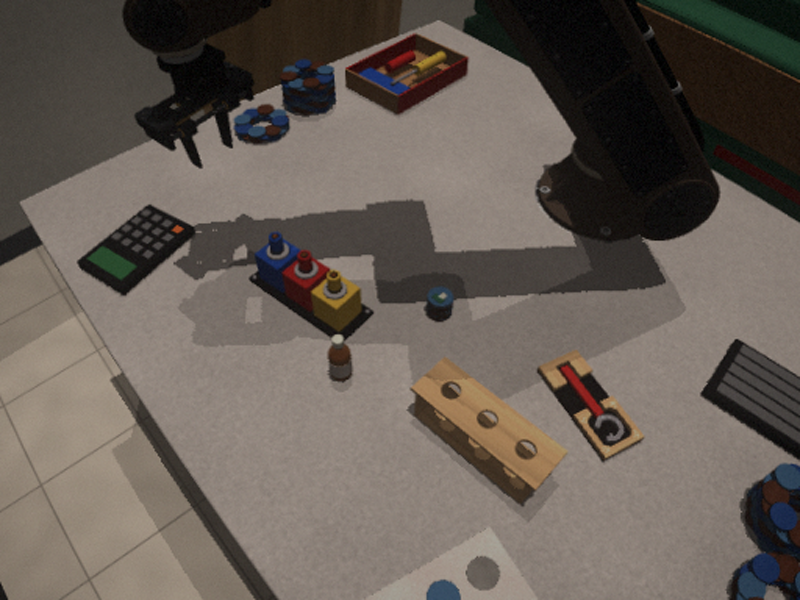

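View pics/w19b.png

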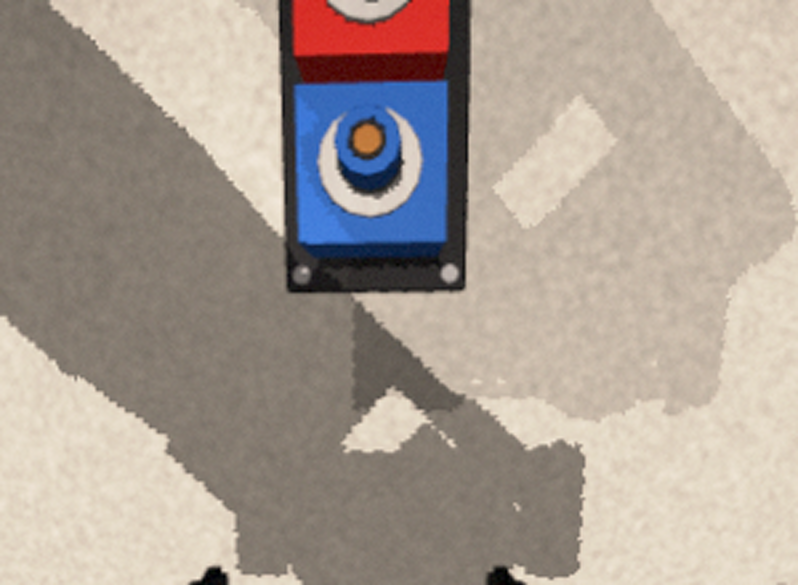

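```bash
python3 -c "
from h import *
print(job_done())"
```

```text
the job is handed in; nothing more can be done
None
```

All three lens tubes are in the holders of their own colours, and the spanner is in its tray cutout. I handed the job in at about 57 s of the 112 s; no verdict was reported.

- **Tubes:** The last scene and side pictures show all three upright, with their flanges on the top faces. The last wrist picture shows the blue flange centred on its block. I set red and yellow down within about 1 mm of the holder centres I measured. All three were lowered and let go with the flange on or within about 1 mm of the block.
- **Spanner:** The pictures show it inside the cutout, head in the wide pocket and handle in the channel. I judged its final position by eye and took no last numeric measurement.
- **Bottle and magnets:** They stand where they stood at the start in the last scene picture, and the gripper was clear of everything.
- **Drift:** Fast moves let the tool tilt build up, to about 0.1 rad at worst. I worked it back to nearly zero with up-and-down moves in free space before gripping the yellow tube, then kept to slower moves. Blue and red were carried with the tool tilted about 0.04–0.05 rad.
- **Disagreements:** The cameras differed by 2 to 7 mm on the holder positions, so I used the close wrist views.

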